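# Clear a plugged hollow punch over the bench block

## Task

The wider of the two hollow punches is plugged with a core of sole rubber. Stand that punch, cutting edge down, in the socket of the round bench block, push the knock-out rod straight down through it until the rod's collar rests on the punch and the core is out below the cutting edge, then draw the rod out and put it back in its wooden stand, fully home. Leave the punch standing in the block, and do not knock over the slim punch.

Things in the scene. Friction and masses are not known exactly. Their poses are not given: they have to be found in the camera images.
- punch_wide: The wide, plugged hollow steel punch, 31 mm across and 60 mm tall, standing upright and loose on the table. Origin at the centre of its lower (cutting) end, z up along the bore. Plain round shank 27 mm across from 14 to 48 mm up; the lower 14 mm taper to 23 mm across; the head above 50 mm is 31 mm across. A bore 12 mm across runs right through; its mouth at the top is countersunk to 18 mm. 0.2 kg.
- punch_slim: The other hollow steel punch: slimmer (22 mm across, shank 18 mm) and 55 mm tall, standing upright and loose on the table. Not plugged; a bystander. Origin at the centre of its lower end, z up.
- plug (a joint): How far the rubber core has been pushed down the bore of the wide punch, m. The core is 11 mm across and 14 mm long; at 0 its top is 36 mm above the cutting end, at 0.036 its top is level with the cutting end, and it stops at 0.044. At the start it is somewhere from 0 to 0.010. It is stuck by friction and takes about 5 N to move; it stays where it is left. It can come out only when the punch stands over the drop hole of the bench block.
- block_seat (a point): Centre of the socket floor of the bench block, on which the cutting end of the punch rests. The block is a fixed, round, off-white puck 90 mm across and 38 mm tall on the table; the seat is 26 mm above the table. The socket is 12 mm deep: a tapered mouth 32 mm across at the top narrows to 26 mm across in the lower 6 mm. In the floor's centre a drop hole 17 mm across goes on down to the table.
- stand_hole (a point): Centre of the mouth of the hole in which the rod stands: 12 mm across, 70 mm deep, chamfered to 17 mm, in the centre of the top of a fixed, round, turned wooden stand 74 mm tall on the table (55 mm across, its foot 76 mm across).
- rod: The knock-out rod, 122 mm long over all, 0.06 kg, standing upright in the hole of its wooden stand at the start, hanging by its collar. Origin at the centre of its lower tip, z up along the rod. Bare steel shank 8 mm across from the tip (bevelled) to 66 mm up; brass collar 25 mm across from 66 to 72 mm; brass ferrule 19 mm across from 72 to 79 mm; round wooden handle 16 mm across from 79 to 122 mm.
Not all that is in view belongs to the job. Leave any orange look-alike of the punch_wide alone.

How it is judged:
By the outcome, as a careful person would: the job done as asked, in the order asked, and still so for the second after the job is handed in, with the robot touching nothing.
It also fails if it takes over 67 s, if anything falls off the work surface, if the arm or the gripper's body presses on something with over 40 N, if the wrist force passes 120 N, or if a joint passes its speed limit or range.

## Robot

A 6-joint arm with a two-finger parallel gripper is mounted at the origin on a cart in front of the work surface, level with it; the furniture and walls round the work are solid. World frame = base frame: x ahead of the robot, y to its left, z up, the work surface at z = 0. Lengths are in m, angles in rad, forces in N, time in s.
With the tool pointing down it reaches from about 0.425 to 0.925 m from the base axis. Payload 12.5 kg.
Tool frame: the origin (TCP) lies between the finger pads; the fingertips stand 11 mm ahead of it and the grasp point (between the pads) lies 8 mm behind it; z points along the fingers, x is the direction in which the jaws open and shut, and the axes are right-handed (so a half turn about z gives the same grasp; the last joint's range is limited). The gripper opens to 85 mm and grips with 20 to 120 N. Pads are 22 mm wide; open, the fingers measure 114 mm over their backs; the gripper's body (76 mm by 85 mm) begins 54 mm behind the grasp point. The pads swing forward as they close: fully open they stand 13 mm farther back than shut.
Start: joints at [1.213, 0.491, 1.559, -0, 1.092, -0.106], TCP at [0.156, 0.605, 0.221] pointing down, gripper open.
Joint ranges: [-3.1, 3.1], [-0.84, 2.19], [0.05, 2.79], [-1.13, 4.28], [0.06, 2.93], [-2.69, 2.69]. Speed limits (rad/s): [2.22, 2.22, 2.79, 3.14, 3.14, 3.14].

## Interface

Orientations are given as [roll, pitch, yaw] about the fixed x, y, z axes, in that order (R = Rz(yaw) Ry(pitch) Rx(roll)).
In Python, from bench import telemetry, imaging, ticket gives the robot as it stands.
- The arm moves only by the tool move_arm, never from a script. Its argument "commands" is a list of rows, each an object of numbers: "x", "y", "z": the shift along the tool's x, y, z in mm; "twist": the turn about the tool's z in rad; "gripper": the opening, from 0 (shut) to 1 (fully open). A call has 1 to 20 rows; each row shifts and turns the commanded pose from where the row before left it, along the tool's axes as they then stand; what a row does not reach is not made up. A row lasts 1/8 s, in which the tool goes at most 62.5 mm and 10.7 degrees, less where a joint would pass 70% of its speed; a pose out of reach is approached as far as the arm can. A call with a gripper value outside its range is refused whole. The fingers move at their own pace and stop on an object; "newtons" is the grip in N (left out, the last holds). Time passes only in rows, so rows that do not move let the fingers close. It gives the time, the measured TCP pose, the force and the opening at its end, in the units of the state.
- telemetry.get_obs(): the state, without advancing time (a new reading comes with each control period).
- imaging.read_camera(name): name is "side" or "top" or "wrist"; returns a dict with "frame" (400x640x3 uint8, red, green, blue), "depth" (400x640 float32, m along the optical axis (not along the pixel's ray), 0 where there is no reading), "fx", "fy", "cx", "cy" (pixels), "rvec" (rotation vector, rad) and "tvec" (3), from world to camera coordinates, as OpenCV has them. Camera axes: x right, y down, z forward; pixel columns grow to the right and rows downward; lengths in m; the calibration is good to about 2 mm. The wrist camera is an equidistant fisheye: a pixel r from the principal point sees the ray r / f radians off the axis. A picture is of the moment at which its call begins.
- ticket.job_done(): hands the job in, once; it reports no verdict.
The state is a dict: "time": time; "joint_positions": joint angles; "joint_velocities": joint speeds; "effort": joint torques, N m; "position": TCP position; "tcp_rot": TCP orientation; "ft_force": force on the tool from outside, world axes, zero at the start; "moment": the same for the moment, N m; "finger_gap": finger opening in m.
Only numpy, scipy, OpenCV 4.12 (cv2) and the standard library are available. Lean on these libraries where they do the work, as an engineer would, in place of code of your own. Each camera call takes 0.05 s, during which the arm holds its last target.

## Working session

There is one attempt and no reset: what is moved stays moved. The work goes in short steps, Python scripts to look and compute and a tool call to move; the robot and the scene stay as the last step left them, time stands still between calls to the robot, and variables do not carry over. Pictures are saved under pics/ and viewed, and the job is handed in when it is done.

Besides the shell and the picture viewer there is one more tool, called after "Emit:" as name(argument=value, ...), one argument or row to a line, values as JSON. move_arm: Moves the arm, as the interface text tells. Its arguments: {"type":"object","properties":{"commands":{"type":"array","items":{"type":"object","properties":{"x":{"type":"number"},"y":{"type":"number"},"z":{"type":"number"},"twist":{"type":"number"},"gripper":{"type":"number"}}}},"newtons":{"type":"number"}},"required":["commands"]}

```bash
mkdir -p pics; ls; cat > h.py <<'E'
import numpy as np, cv2
from bench import telemetry, imaging, ticket
def cam(n):
    d=imaging.read_camera(n); d['R']=cv2.Rodrigues(np.array(d['rvec'],float))[0]; d['t']=np.array(d['tvec'],float).reshape(3); d['n']=n; return d
def save(d,f,crop=None,s=1):
    im=d['frame'][:,:,::-1]
    if crop: x0,y0,x1,y1=crop; im=im[y0:y1,x0:x1]
    if s!=1: im=cv2.resize(im,None,fx=s,fy=s,interpolation=cv2.INTER_CUBIC)
    cv2.imwrite('pics/'+f,im)
def ray(d,u,v):
    x=(u-d['cx'])/d['fx'];y=(v-d['cy'])/d['fy']
    if d['n']=='wrist':
        r=np.hypot(x,y); k=np.sin(r)/max(r,1e-9); c=np.array([x*k,y*k,np.cos(r)])
    else: c=np.array([x,y,1.])
    return -d['R'].T@d['t'], d['R'].T@c
def onz(d,u,v,z):
    o,r=ray(d,u,v); return o+r*(z-o[2])/r[2]
def proj(d,p):
    c=d['R']@np.array(p,float)+d['t']
    if d['n']=='wrist':
        th=np.arctan2(np.hypot(c[0],c[1]),c[2]);h=max(np.hypot(c[0],c[1]),1e-9)
        return d['cx']+d['fx']*th*c[0]/h, d['cy']+d['fy']*th*c[1]/h
    return d['cx']+d['fx']*c[0]/c[2], d['cy']+d['fy']*c[1]/c[2]
def cloud(d):
    v,u=np.mgrid[0:400,0:640]; z=d['depth']
    c=np.stack([(u-d['cx'])/d['fx']*z,(v-d['cy'])/d['fy']*z,z],-1)
    return (c-d['t'])@d['R']
E
python3 - <<'E'
from h import *
print(telemetry.get_obs())
for n in ['top','side','wrist']:
    d=cam(n); save(d,n+'0.png'); print(n,d['fx'],d['cx'],d['cy'],-d['R'].T@d['t'],d['R'][2])
E
```

```text
pics
{'time': 0.0, 'joint_positions': array([ 1.21339549e+00,  4.91571912e-01,  1.55946257e+00,  6.99951548e-06,
        1.09168930e+00, -1.05595970e-01]), 'joint_velocities': array([ 1.96299124e-04,  9.70301260e-05, -8.39137640e-04, -1.09031198e-03,
       -5.06716885e-04, -1.49730012e-04]), 'effort': array([ 1.96037261e-03, -6.18464255e+01, -2.61596006e+01, -4.51251196e-05,
        4.09587854e-03,  6.89214531e-06]), 'position': array([0.15560983, 0.60507111, 0.22081555]), 'tcp_rot': array([-3.14146726e+00,  1.12416901e-03,  1.31898830e+00]), 'ft_force': array([-0.83931192,  0.65924448,  0.14855322]), 'moment': array([ 0.01510718, -0.02768663, -0.00570655]), 'finger_gap': 0.08560476483075838}
top 436.9273984525728 324.4284493286618 206.86695801047256 [0.34290732 0.0136056  1.14526243] [ 0.20681859 -0.02595894 -0.97803487]
side 373.61080456549854 323.5084410859201 194.42565932309952 [0.57970229 0.76320308 0.51360824] [-0.01141097 -0.86785467 -0.49668709]
wrist 309.70691628693146 321.30861870458034 203.21661594111663 [0.07681682 0.62531783 0.3736099 ] [ 0.30437676 -0.07847245 -0.94931389]
```

View pics/top0.png

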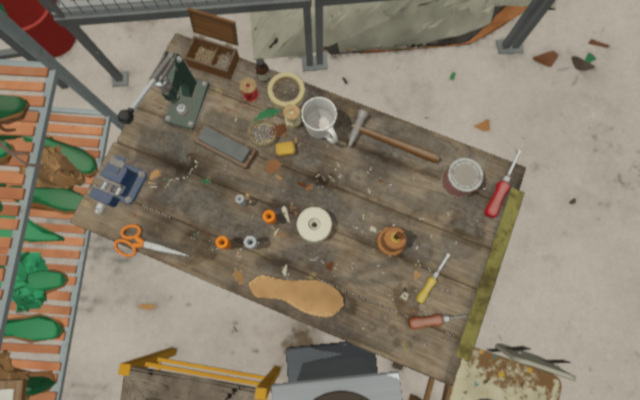

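View pics/side0.png

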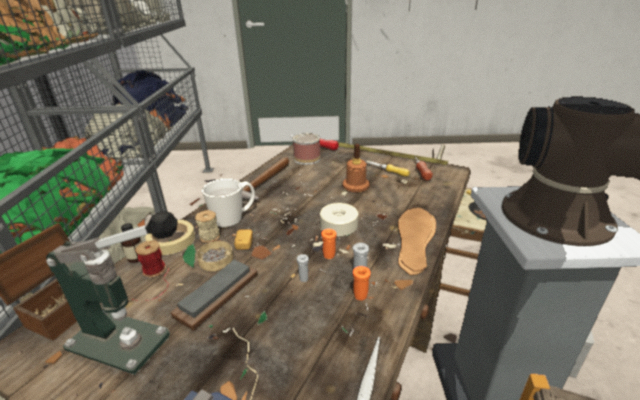

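View pics/wrist0.png

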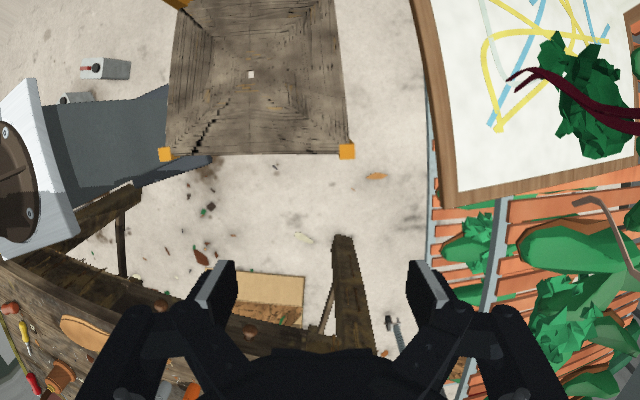

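The top view shows the block at (314,224), the stand and rod at about (391,240), the wide grey punch at (250,242) and the slim one at (240,199). The orange look-alikes are at (222,242) and (268,216).

```bash
python3 - <<'E'
from h import *
d=cam('top'); save(d,'top1.png',(200,180,430,280),3.4)
for n,u,v,z in [('wide',250,242,.06),('slim',240,199,.055),('or1',222,242,.06),('or2',268,216,.06),('block',314,224,.038),('stand',391,240,.074)]:
    p=onz(d,u,v,z);print(n,p,np.hypot(p[0],p[1]))
print(onz(d,250,242,.06)-onz(d,251,242,.06))
s=cam('side'); save(s,'side1.png',(280,180,440,310),5)
E
```

```text
wide [0.50111729 0.17833816 0.06      ] 0.5319051035783237
slim [0.61475126 0.19764543 0.055     ] 0.6457420794574349
or1 [0.50787198 0.24775956 0.06      ] 0.5650829604276958
or2 [0.56265992 0.12900598 0.06      ] 0.5772596752260083
block [0.5348421 0.0152786 0.038    ] 0.5350602857813936
stand [ 0.47035018 -0.17028092  0.074     ] 0.5002248316758326
[0.00024133 0.00248029 0.        ]
```

View pics/top1.png

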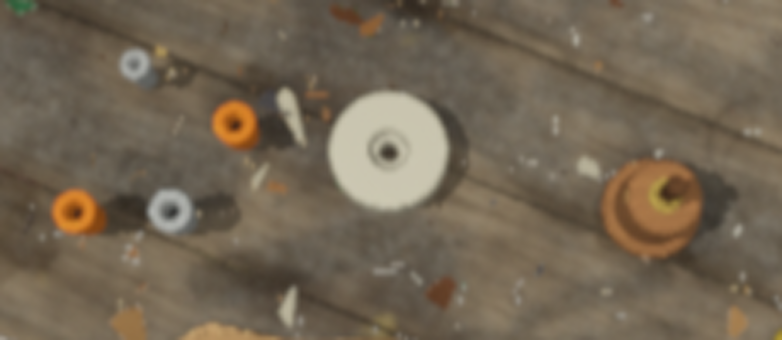

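View pics/side1.png

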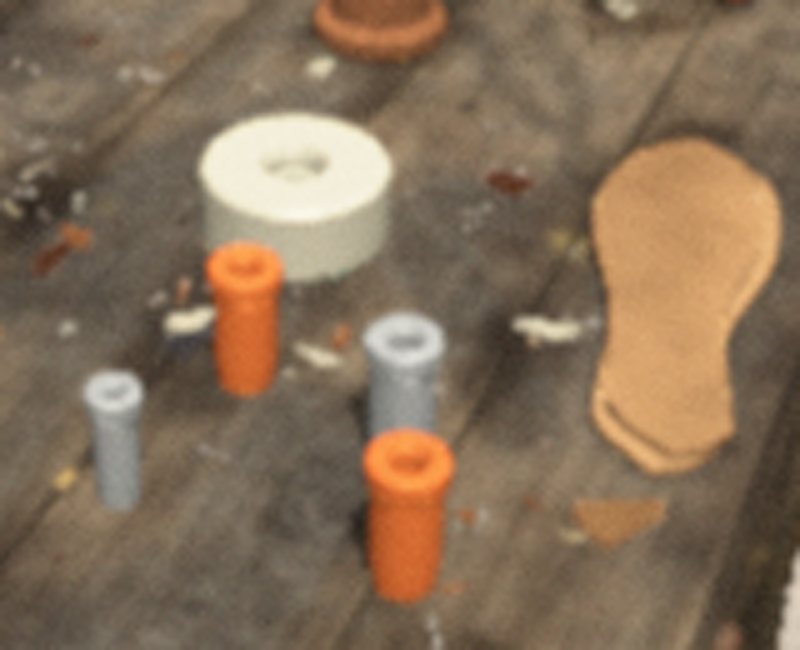

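```bash
python3 - <<'E'
from h import *
d=cam('top');s=cam('side')
def tri(a,b):
    (o1,r1),(o2,r2)=a,b
    A=np.stack([r1,-r2],1);k=np.linalg.lstsq(A,o2-o1,rcond=None)[0]
    return o1+r1*k[0],o2+r2*k[1]
q=lambda x,y:(200+(x+.5)/3.4-.5,180+(y+.5)/3.4-.5)
w=lambda x,y:(280+(x+.5)/5-.5,180+(y+.5)/5-.5)
for n,a,b,z in [('wide',(171,210),(404,340),.06),('slim',(135,65),(113,391),.055),('or1',(76,212),(409,460),.06),('or2',(235,124),(246,265),.06),('block',(388,150),(297,167),.038)]:
    print(n,onz(d,*q(*a),z).round(4),onz(s,*w(*b),z).round(4),tri(ray(d,*q(*a)),ray(s,*w(*b))))
# block mask
for c,box in((d,(290,200,340,250)),(s,(315,195,365,240))):
    hsv=cv2.cvtColor(c['frame'],cv2.COLOR_RGB2HSV);x0,y0,x1,y1=box
    m=((hsv[...,2]>170)&(hsv[...,1]<60)).astype(np.uint8);mm=np.zeros_like(m);mm[y0:y1,x0:x1]=m[y0:y1,x0:x1]
    cs=max(cv2.findContours(mm,0,1)[0],key=cv2.contourArea);e=cv2.fitEllipse(cv2.convexHull(cs));print(c['n'],e,onz(c,*e[0],.038))
print(onz(d,*q(388,150),.026))
# rod handle top with depth
P=cloud(d); m=P[225:256,375:412]; i=m[...,2]
print(np.sort(i.ravel())[-30:].round(4)); print(m[i>.112].mean(0), (i>.112).sum())
save(d,'rod.png',(370,215,420,265),12)
save(s,'rods.png',(330,140,385,200),12)
E
```

```text
wide [0.5026 0.1784 0.06  ] [0.5021 0.1834 0.06  ] (array([0.50306081, 0.17886265, 0.05690161]), array([0.50156916, 0.17919451, 0.0567325 ]))
slim [0.6155 0.1993 0.055 ] [0.6154 0.2032 0.055 ] (array([0.61620307, 0.1997157 , 0.0522993 ]), array([0.6156466 , 0.19978455, 0.05217188]))
or1 [0.5079 0.2478 0.06  ] [0.5079 0.2525 0.06  ] (array([0.50836659, 0.24846161, 0.05674612]), array([0.50732682, 0.24870216, 0.05663996]))
or2 [0.5622 0.1271 0.06  ] [0.562  0.1305 0.06  ] (array([0.56258854, 0.12732169, 0.05793717]), array([0.56190174, 0.12743211, 0.05780996]))
block [0.5355 0.0158 0.038 ] [0.5343 0.0222 0.038 ] (array([0.53611158, 0.01583042, 0.03454687]), array([0.53398483, 0.01619754, 0.03417767]))
top ((313.635498046875, 223.81918334960938), (33.15042495727539, 33.622398376464844), 67.8626937866211) [0.53540164 0.01616705 0.038     ]
side ((339.2441101074219, 217.87767028808594), (32.76151657104492, 39.75346374511719), 99.13172912597656) [0.53501557 0.04297716 0.038     ]
[0.53759827 0.01584754 0.026     ]
[0.1274 0.1274 0.1276 0.128  0.1284 0.1284 0.1285 0.1289 0.1289 0.129
 0.129  0.1291 0.1293 0.1298 0.1302 0.1303 0.1304 0.1305 0.1312 0.1319
 0.1322 0.1331 0.1351 0.1354 1.1453 1.1453 1.1453 1.1453 1.1453 1.1453]
[ 0.4593311  -0.15565257  0.2541246 ] 48
```

View pics/rod.png

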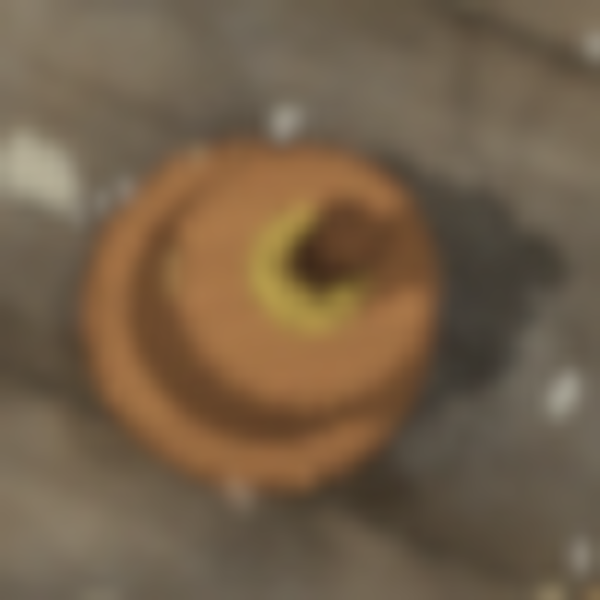

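View pics/rods.png

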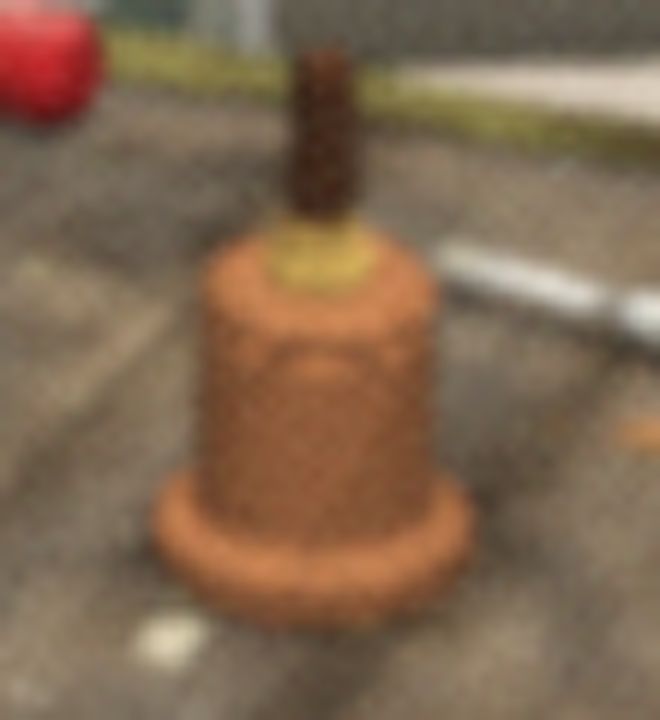

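Emit:
move_arm(
  commands=[
    {"twist": 0.1565},
    {"twist": 0.1565},
    {"twist": 0.1565},
    {"twist": 0.1565},
    {"twist": 0.1565},
    {"twist": 0.1565},
    {"x": 13.6,"y": 43.7},
    {"x": 13.6,"y": 43.7},
    {"x": 13.6,"y": 43.7},
    {"x": 13.6,"y": 43.7},
    {"x": 13.6,"y": 43.7},
    {"x": 13.6,"y": 43.7},
    {"x": 13.6,"y": 43.7},
    {"x": 13.6,"y": 43.7},
    {"x": 13.6,"y": 43.7},
    {"x": 13.6,"y": 43.7},
    {"x": 13.6,"y": 43.7},
    {"x": 13.6,"y": 43.7,"gripper": 0.6},
  ],
)

```text
$.commands[0]: bad value
```

```bash
cat >> h.py <<'E'
def to(tgt,yaw=None):
    o=telemetry.get_obs(); p=o['position']; y=o['tcp_rot'][2]
    tw=0 if yaw is None else -((yaw-y+np.pi)%(2*np.pi)-np.pi)
    y2=y-tw; d=np.array(tgt)-p
    print('pos',p.round(4),'rot',o['tcp_rot'].round(4),'t',round(o['time'],2),'gap',round(o['finger_gap'],4),'F',o['ft_force'].round(1))
    print('twist',round(tw,3),'then x %.1f y %.1f z %.1f mm'%(1e3*(d[0]*np.cos(y2)+d[1]*np.sin(y2)),1e3*(d[0]*np.sin(y2)-d[1]*np.cos(y2)),-1e3*d[2]))
E
python3 - <<'E'
from h import *
w=cam('wrist');save(w,'w1.png'); to([.502,.179,.1],.38)
for p in([.502,.179,.06],[.508,.248,.06],[.562,.127,.06],[.535,.016,.038]): print(proj(w,p))
E
```

```text
pos [0.1557 0.6053 0.2213] rot [3.1416e+00 1.0000e-04 1.3190e+00] t 0.4 gap 0.0855 F [ 0.  -0.5 -0.9]
twist 0.939 then x 163.5 y 524.3 z 121.3 mm
(np.float64(156.44586920279136), np.float64(404.03683528987824))
(np.float64(185.08552168160702), np.float64(407.34344977627825))
(np.float64(153.43797678520687), np.float64(418.9849063628817))
(np.float64(116.72533545965936), np.float64(400.74366765386105))
```

View pics/w1.png

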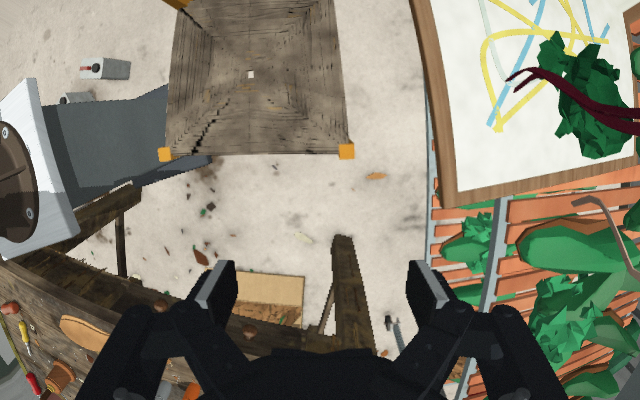

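Emit:
move_arm(
  commands=[
    {"x": 0,"y": 0,"z": 0,"twist": 0.1565,"gripper": 1},
    {"x": 0,"y": 0,"z": 0,"twist": 0.1565,"gripper": 1},
  ],
)

```text
time: 0.65
position: [0.1557, 0.6053, 0.2214]
tcp_rot: [3.142, -0.0, 1.001]
ft_force: [-0.1, -0.8, 0.1]
finger_gap: 0.0853
```

Emit:
move_arm(
  commands=[
    {"x": 0,"y": 0,"z": 0,"twist": 0.1565,"gripper": 1},
    {"x": 0,"y": 0,"z": 0,"twist": 0.1565,"gripper": 1},
    {"x": 0,"y": 0,"z": 0,"twist": 0.1565,"gripper": 1},
    {"x": 0,"y": 0,"z": 0,"twist": 0.1565,"gripper": 1},
    {"x": 13.6,"y": 43.7,"z": 0,"twist": 0,"gripper": 0.6},
    {"x": 13.6,"y": 43.7,"z": 0,"twist": 0,"gripper": 0.6},
    {"x": 13.6,"y": 43.7,"z": 0,"twist": 0,"gripper": 0.6},
    {"x": 13.6,"y": 43.7,"z": 0,"twist": 0,"gripper": 0.6},
    {"x": 13.6,"y": 43.7,"z": 0,"twist": 0,"gripper": 0.6},
    {"x": 13.6,"y": 43.7,"z": 0,"twist": 0,"gripper": 0.6},
    {"x": 13.6,"y": 43.7,"z": 0,"twist": 0,"gripper": 0.6},
    {"x": 13.6,"y": 43.7,"z": 0,"twist": 0,"gripper": 0.6},
    {"x": 13.6,"y": 43.7,"z": 0,"twist": 0,"gripper": 0.6},
    {"x": 13.6,"y": 43.7,"z": 0,"twist": 0,"gripper": 0.6},
    {"x": 13.6,"y": 43.7,"z": 0,"twist": 0,"gripper": 0.6},
    {"x": 13.6,"y": 43.7,"z": 0,"twist": 0,"gripper": 0.6},
    {"x": 0,"y": 0,"z": 0,"twist": 0,"gripper": 0.6},
    {"x": 0,"y": 0,"z": 0,"twist": 0,"gripper": 0.6},
  ],
)

```text
time: 2.9
position: [0.5014, 0.179, 0.2213]
tcp_rot: [-3.141, 0.0, 0.379]
ft_force: [-0.4, -0.1, -0.6]
finger_gap: 0.0509
```

```bash

python3 - <<'E'
from h import *
w=cam('wrist');save(w,'w2.png'); to([.502,.179,.1],.38)
for p in([.502,.179,.06],[.508,.248,.06],[.562,.127,.06],[.535,.016,.038]): print(proj(w,p))
E
```

```text
pos [0.5012 0.1794 0.2214] rot [-3.1414e+00  1.0000e-04  3.8040e-01] t 2.95 gap 0.051 F [0.4 1.  0.4]
twist 0.0 then x 0.6 y 0.6 z 121.4 mm
(np.float64(322.24762708094704), np.float64(182.7653718477394))
(np.float64(353.16018334667854), np.float64(123.70739350878749))
(np.float64(354.53559700677283), np.float64(243.647805733671))
(np.float64(299.5471763319772), np.float64(299.3446402664752))
```

View pics/w2.png

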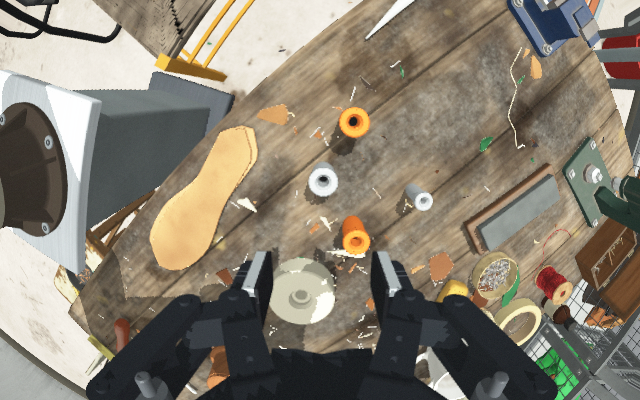

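```bash

python3 - <<'E'
from h import *
w=cam('wrist');save(w,'w3.png',(270,150,370,350),3)
hsv=cv2.cvtColor(w['frame'],cv2.COLOR_RGB2HSV)
m=((hsv[...,1]<45)&(hsv[...,2]>130)).astype(np.uint8); mm=np.zeros_like(m); mm[163:202,303:342]=m[163:202,303:342]
c=max(cv2.findContours(mm,0,1)[0],key=cv2.contourArea); e=cv2.fitEllipse(cv2.convexHull(c)); print(e,onz(w,*e[0],.06))
bx=w['frame'][170:195,312:335].astype(int).sum(2); print((bx//30)[::1])
E
```

```text
((325.3844909667969, 180.09957885742188), (34.82374954223633, 36.758907318115234), 122.2270736694336) [0.50379738 0.18326228 0.06      ]
[[13 14 17 20 22 24 24 24 25 25 25 25 25 25 25 24 24 24 22 20 18 15 12]
 [14 15 22 24 24 24 24 24 24 24 24 24 24 24 24 24 25 24 24 23 22 17 12]
 [14 22 24 24 24 24 24 24 24 24 24 24 24 24 24 24 24 21 23 24 24 24 16]
 [22 23 24 24 24 24 24 24 24 24 24 24 24 24 24 24 24 24 24 24 24 24 22]
 [23 24 24 24 24 24 24 24 24 23 22 22 22 23 24 24 24 24 24 24 24 24 23]
 [24 24 24 24 24 24 23 23 22 19 17 16 18 19 21 23 24 24 24 24 24 24 23]
 [24 24 24 24 24 24 21 17 15 15 16 12 14 14 14 17 22 23 24 24 24 24 24]
 [24 24 24 24 24 18 18 14  7  2  3  3  3  4 13 20 18 21 23 24 24 24 24]
 [24 24 24 24 21 19 15 10  4  2  3  3  3  3  5 11 19 20 24 24 24 24 24]
 [24 24 24 23 19 20 13  6  3  2  3  3  2  3  3  8 17 17 21 23 24 24 24]
 [24 24 24 23 19 19 14  9  5  4  3  2  3  3  6 10 13 18 19 23 24 24 24]
 [24 24 24 22 20 18 16 13 10  8  8  6  5  6  9 12 11 20 21 23 24 24 24]
 [24 24 23 21 20 18 16 17 16 14 14 12 11 12 13 13 13 22 22 23 24 24 24]
 [24 24 23 21 21 20 17 16 17 17 17 17 16 16 15 13 13 21 22 23 24 24 24]
 [24 24 24 22 21 22 16 16 17 17 17 17 16 16 16 15 18 21 22 23 24 24 24]
 [24 24 24 24 22 22 21 18 16 17 17 17 17 16 16 18 22 22 22 23 24 24 24]
 [24 24 24 24 22 22 23 21 19 18 17 16 16 17 19 21 23 23 23 24 24 24 24]
 [24 24 24 24 23 23 23 23 22 20 19 18 18 20 22 23 23 23 24 24 24 24 24]
 [24 24 24 24 24 22 23 23 23 23 23 23 23 23 23 23 23 24 24 24 24 24 24]
 [24 24 24 24 24 24 24 23 23 23 23 23 23 23 23 23 24 24 24 24 24 24 24]
 [22 24 24 24 24 24 24 24 24 24 23 23 23 23 24 24 24 24 24 24 24 24 22]
 [18 22 24 24 24 24 24 24 24 24 23 23 23 24 24 24 24 24 24 24 24 23 18]
 [13 19 22 24 24 24 24 24 24 24 24 24 24 24 24 24 24 24 24 24 22 18 14]
 [ 9 13 17 22 24 24 24 24 24 24 24 24 24 24 24 24 24 24 24 22 16 13 12]
 [ 9 10  8 15 23 23 24 24 24 24 24 24 24 24 24 24 24 22 18 14 11 11 10]]
```

View pics/w3.png

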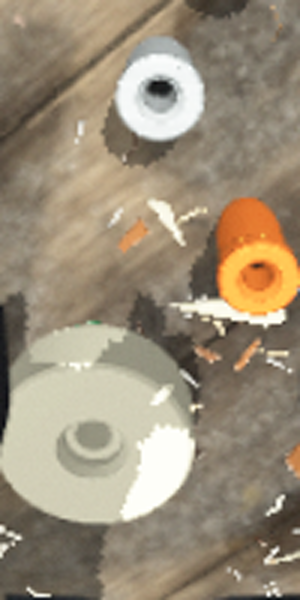

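```bash

python3 - <<'E'
from h import *
w=cam('wrist')
p=onz(w,323,181.5,.06);print(p)
# block: top ellipse in crop center (98,437)/3 ; socket mouth (95,440)
for u,v in((98,437),(96,442)): print(onz(w,270+u/3,150+v/3,.038))
to([p[0],p[1],.028],.38)
E
```

```text
[0.50201705 0.18113523 0.06      ]
[0.53679113 0.02383858 0.038     ]
[0.53691971 0.02093166 0.038     ]
pos [0.5012 0.1797 0.2215] rot [-3.1415e+00 -1.0000e-04  3.8130e-01] t 3.05 gap 0.0508 F [ 0.4 -0.4  0.5]
twist 0.001 then x 1.3 y -1.1 z 193.5 mm
```

Emit:
move_arm(
  commands=[
    {"x": 1.3,"y": -1.1,"z": 40,"twist": 0,"gripper": 0.6},
    {"x": 0,"y": 0,"z": 40,"twist": 0,"gripper": 0.6},
    {"x": 0,"y": 0,"z": 40,"twist": 0,"gripper": 0.6},
    {"x": 0,"y": 0,"z": 0,"twist": 0,"gripper": 0.6},
    {"x": 0,"y": 0,"z": 0,"twist": 0,"gripper": 0.6},
  ],
)

```text
time: 3.68
position: [0.503, 0.1809, 0.1027]
tcp_rot: [3.141, -0.001, 0.381]
ft_force: [0.4, -0.0, 0.0]
finger_gap: 0.0512
```

```bash

python3 - <<'E'
from h import *
w=cam('wrist');save(w,'w4.png'); p=telemetry.get_obs()['position'];print(p,proj(w,[p[0],p[1],.06]))
E
```

```text
[0.5031696  0.18086792 0.10302292] (np.float64(322.2937541659996), np.float64(226.1542883398055))
```

View pics/w4.png

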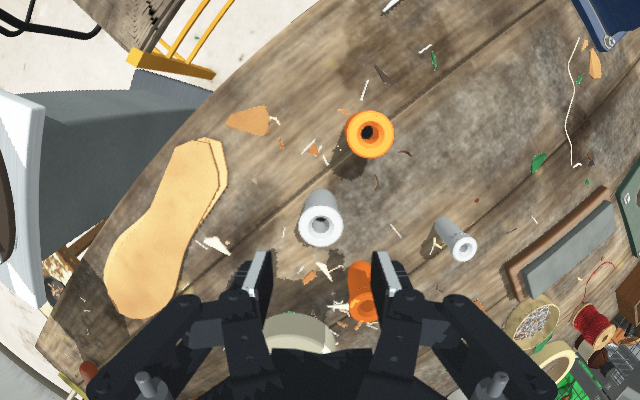

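Emit:
move_arm(
  commands=[
    {"x": -0.6,"y": 0,"z": 20,"twist": 0,"gripper": 0.6},
    {"x": 0,"y": 0,"z": 20,"twist": 0,"gripper": 0.6},
    {"x": 0,"y": 0,"z": 20,"twist": 0,"gripper": 0.6},
    {"x": 0,"y": 0,"z": 15,"twist": 0,"gripper": 0.6},
    {"x": 0,"y": 0,"z": 0,"twist": 0,"gripper": 0.6},
    {"x": 0,"y": 0,"z": 0,"twist": 0,"gripper": 0.3},
    {"x": 0,"y": 0,"z": 0,"twist": 0,"gripper": 0.2},
    {"x": 0,"y": 0,"z": 0,"twist": 0,"gripper": 0.2},
    {"x": 0,"y": 0,"z": 0,"twist": 0,"gripper": 0.2},
    {"x": 0,"y": 0,"z": 0,"twist": 0,"gripper": 0.2},
    {"x": 0,"y": 0,"z": 0,"twist": 0,"gripper": 0.2},
  ],
  newtons=50,
)

```text
time: 5.1
position: [0.5027, 0.1803, 0.0275]
tcp_rot: [3.141, -0.002, 0.38]
ft_force: [0.4, -0.1, 6.2]
finger_gap: 0.029
```

```bash

python3 - <<'E'
from h import *
w=cam('wrist');save(w,'w5.png'); s=cam('side');save(s,'s5.png',(280,150,440,280),5);to([0,0,0])
E
```

```text
pos [0.5026 0.1803 0.0275] rot [ 3.1414e+00 -2.0000e-03  3.7990e-01] t 5.2 gap 0.0291 F [-0.2  0.1  7. ]
twist 0 then x -533.7 y -18.9 z 27.5 mm
```

View pics/w5.png

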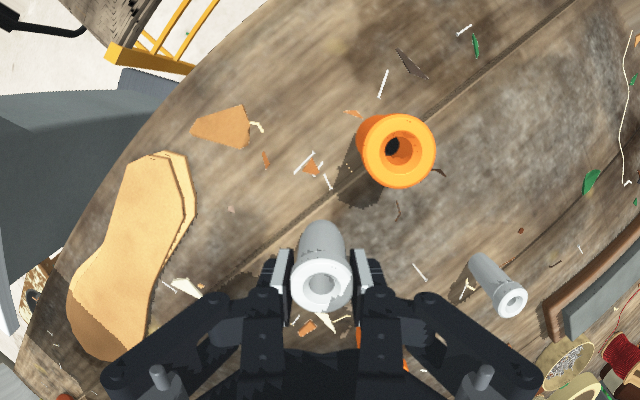

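View pics/s5.png

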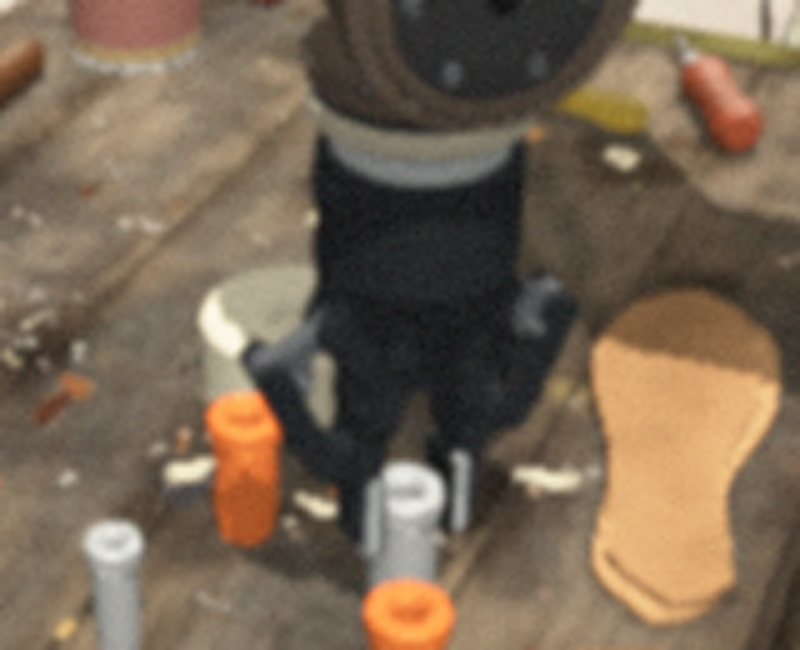

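Emit:
move_arm(
  commands=[
    {"x": 0,"y": 0,"z": -5,"twist": 0,"gripper": 0.2},
    {"x": 0,"y": 0,"z": -10,"twist": 0,"gripper": 0.2},
    {"x": 0,"y": 0,"z": -15,"twist": 0,"gripper": 0.2},
    {"x": 0,"y": 0,"z": -20,"twist": 0,"gripper": 0.2},
    {"x": 0,"y": 0,"z": -20,"twist": 0,"gripper": 0.2},
    {"x": 0,"y": 0,"z": -20,"twist": 0,"gripper": 0.2},
    {"x": 0,"y": 0,"z": -10,"twist": 0,"gripper": 0.2},
    {"x": 0,"y": 0,"z": 0,"twist": 0,"gripper": 0.2},
  ],
)

```text
time: 6.2
position: [0.5022, 0.1802, 0.1272]
tcp_rot: [3.141, -0.001, 0.38]
ft_force: [-0.4, 1.0, -2.3]
finger_gap: 0.0289
```

```bash

python3 - <<'E'
from h import *
w=cam('wrist');save(w,'w6.png',(240,200,400,350),4); s=cam('side');save(s,'s6.png',(300,130,430,250),6);to([.536,.02,.1275],.03)
E
```

```text
pos [0.5018 0.1801 0.1261] rot [-3.1414e+00  5.0000e-04  3.8000e-01] t 6.3 gap 0.0289 F [ 0.  -0.9 -3. ]
twist 0.35 then x 29.4 y 161.0 z -1.4 mm
```

View pics/w6.png

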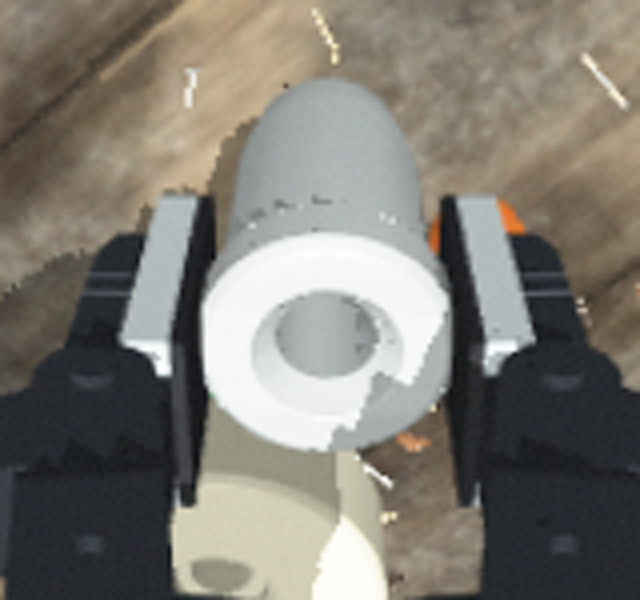

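View pics/s6.png

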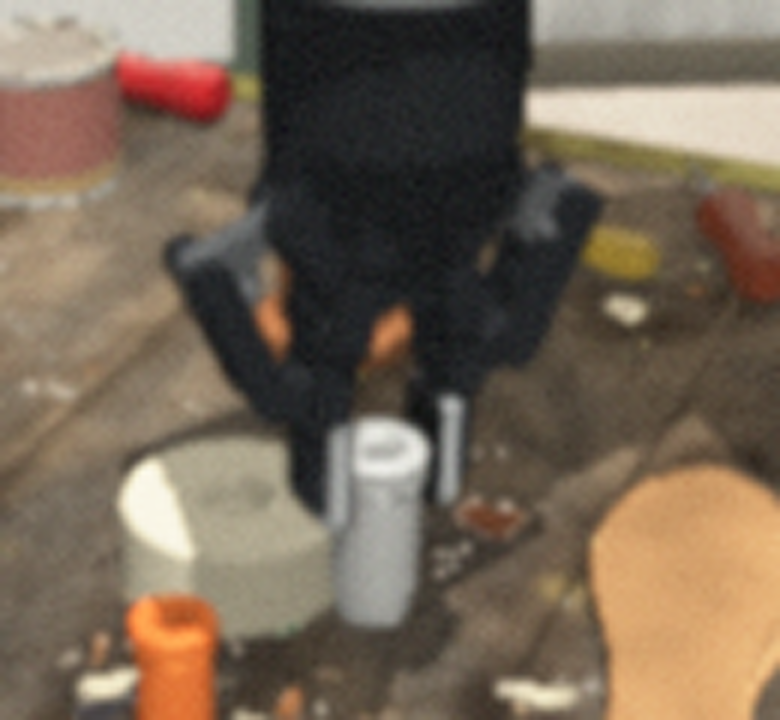

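```bash

python3 - <<'E'
from h import *
w=cam('wrist');s=cam('side');p=telemetry.get_obs()['position'];print(p)
h=p+[0,0,.0325];b=p-[0,0,.0275]
print('wrist head',proj(w,h),'seen',(240+327/4,200+338/4), 'bottom',proj(w,b))
ph,pb=proj(s,h),proj(s,b)
print('side crop',[( (a-300)*6,(c-130)*6) for a,c in(ph,pb)])
hsv=cv2.cvtColor(w['frame'],cv2.COLOR_RGB2HSV)
q=onz(w,240+327/4,200+338/4,h[2]);print((q-h)*1e3)
# contour of punch edges in side
g=s['frame'][195:236,350:372]
hs=cv2.cvtColor(s['frame'],cv2.COLOR_RGB2HSV)
for v in range(212,234,2): print(v,s['frame'][v,350:374].sum(1)//30)
E
```

```text
[0.50168724 0.18004635 0.12574145]
wrist head (np.float64(322.6787744302166), np.float64(287.47455873308843)) seen (321.75, 284.5) bottom (np.float64(322.1993099092703), np.float64(234.91331612570835))
side crop [(np.float64(372.8990162812221), np.float64(441.9817940662236)), (np.float64(366.46690015285026), np.float64(603.2921812582454))]
[-1.01875290e+00  1.38887855e+00  2.77555756e-14]
212 [ 4  3  3  4  8 13 16 15 12 14 16 16 15 15 15 16 16 15 14 12  8  3  5 10]
214 [ 9  5  4  5  8 13 15 15 11 12 15 15 15 15 15 16 15 14 14 12  8  5  5  7]
216 [14 12 10 10 11 14 16 15 12 13 15 16 16 16 17 16 16 15 14 12  8  6  6  5]
218 [16 16 16 15 13 13 13 12 12 14 15 16 16 16 16 16 16 15 14 11  7  6  5  6]
220 [16 16 15 14 12 11 11 12 13 14 15 16 16 16 16 16 16 15 14 11  7  5  5  6]
222 [14 13 13 13 12 11 11 13 14 14 15 16 16 16 16 16 16 15 14 11  7  6  8 11]
224 [13 13 13 13 12 11 12 13 14 14 15 16 16 16 16 16 15 15 13 10  7  6  7  9]
226 [13 13 12 13 12 12 12 13 14 15 15 16 16 16 16 16 15 15 12  9  6  5  7  8]
228 [13 13 13 13 12 12 12 13 13 14 15 16 16 15 16 16 15 14 12  8  6  6  5  6]
230 [13 13 13 12 11 10 11 12 14 14 15 15 16 16 15 15 14 13  9  6  5  5  5  6]
232 [13 11 10  8  7  7  8 11 12 13 14 15 15 15 15 14 12 10  7  5  6  6  6  6]
```

Emit:
move_arm(
  commands=[
    {"x": -2.9,"y": 16.3,"z": 0,"twist": 0,"gripper": 0.2},
    {"x": -5.2,"y": 29.3,"z": 0,"twist": 0,"gripper": 0.2},
    {"x": -5.2,"y": 29.3,"z": 0,"twist": 0,"gripper": 0.2},
    {"x": -5.2,"y": 29.3,"z": 0,"twist": 0,"gripper": 0.2},
    {"x": -5.2,"y": 29.3,"z": 0,"twist": 0,"gripper": 0.2},
    {"x": -3.7,"y": 20,"z": 0,"twist": 0,"gripper": 0.2},
    {"x": -1.8,"y": 9.3,"z": 0,"twist": 0,"gripper": 0.2},
    {"x": 0,"y": 0,"z": 20,"twist": 0,"gripper": 0.2},
    {"x": 0,"y": 0,"z": 10,"twist": 0,"gripper": 0.2},
    {"x": 0,"y": 0,"z": 0,"twist": 0,"gripper": 0.2},
    {"x": 0,"y": 0,"z": 0,"twist": 0,"gripper": 0.2},
  ],
)

```text
time: 7.78
position: [0.5355, 0.0184, 0.0968]
tcp_rot: [3.141, -0.0, 0.381]
ft_force: [-1.2, 0.9, -2.9]
finger_gap: 0.0291
```

```bash

python3 - <<'E'
from h import *
w=cam('wrist');save(w,'w7.png',(240,200,400,350),4); s=cam('side');save(s,'s7.png',(280,130,410,250),6);to([.535,.018,.0535])
p=telemetry.get_obs()['position']
for z in(.0325,-.0275): print(proj(w,p+[0,0,z]),proj(s,p+[0,0,z]))
print('block', proj(w,[.535,.018,.038]),proj(s,[.535,.018,.038]))
t=cam('top');save(t,'t7.png',(250,170,400,280),5); print(proj(t,[.535,.018,.038]),proj(t,p+[0,0,.0325]))
E
```

```text
pos [0.5355 0.0183 0.0969] rot [ 3.1413e+00 -9.0000e-04  3.8030e-01] t 7.88 gap 0.0287 F [ 0.1 -0.1 -2.8]
twist 0 then x -0.6 y 0.1 z 43.4 mm
(np.float64(322.92311412655613), np.float64(288.1908134026226)) (np.float64(338.5046700695051), np.float64(177.71669267382444))
(np.float64(322.28170340531017), np.float64(235.3222917888717)) (np.float64(338.43550265423625), np.float64(200.71168143609736))
block (np.float64(321.22552546515277), np.float64(217.801074138597)) (np.float64(338.6214419865006), np.float64(212.0600047091546))
(np.float64(312.93948393811286), np.float64(224.0405860365364)) (np.float64(312.0190930488119), np.float64(217.2600412570632))
```

View pics/w7.png

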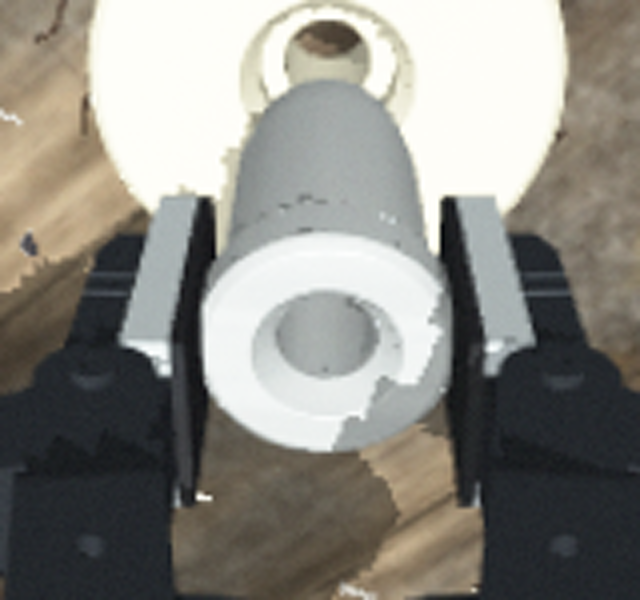

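View pics/s7.png

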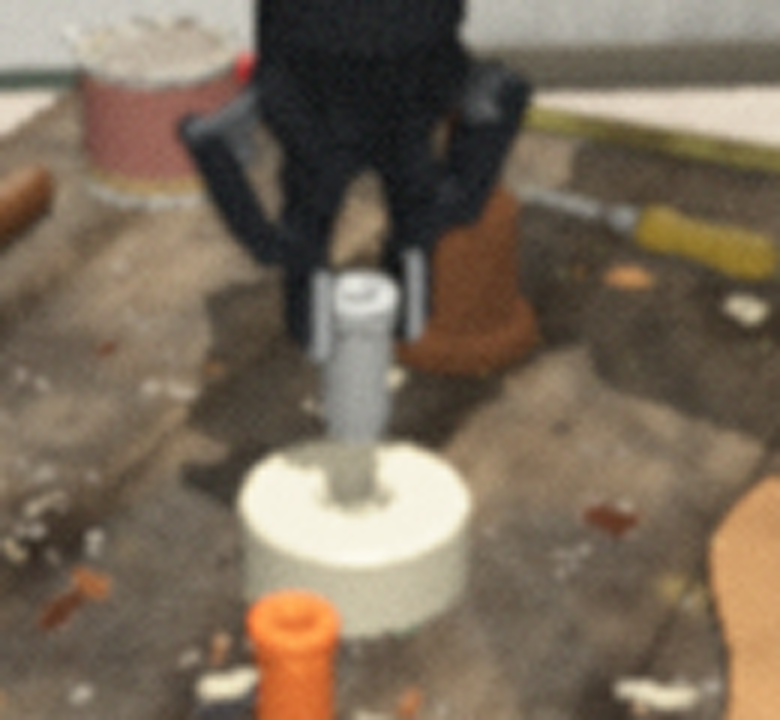

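View pics/t7.png

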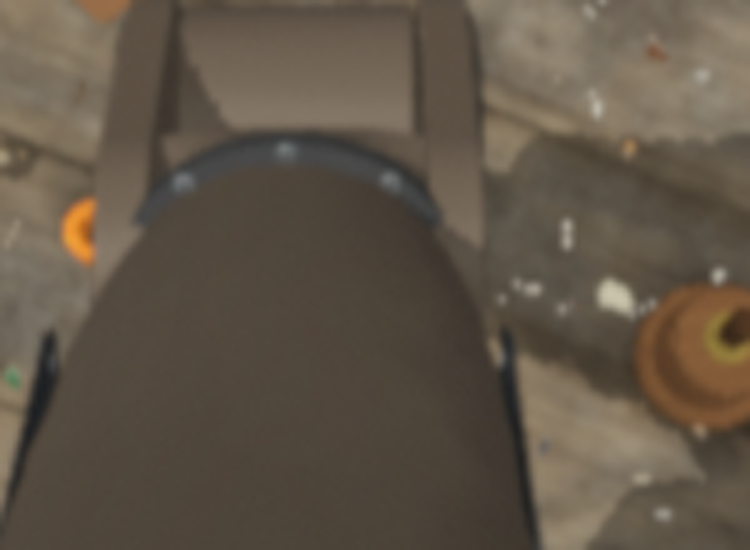

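Emit:
move_arm(
  commands=[
    {"x": -0.4,"y": 0.2,"z": 15,"twist": 0,"gripper": 0.2},
    {"x": 0,"y": 0,"z": 12,"twist": 0,"gripper": 0.2},
    {"x": 0,"y": 0,"z": 5,"twist": 0,"gripper": 0.2},
    {"x": 0,"y": 0,"z": 3,"twist": 0,"gripper": 0.2},
    {"x": 0,"y": 0,"z": 2,"twist": 0,"gripper": 0.2},
    {"x": 0,"y": 0,"z": 0,"twist": 0,"gripper": 0.2},
  ],
)

```text
time: 8.68
position: [0.5351, 0.0178, 0.0595]
tcp_rot: [3.142, -0.0, 0.38]
ft_force: [-0.2, -0.3, -3.6]
finger_gap: 0.0293
```

```bash

python3 - <<'E'
from h import *
w=cam('wrist');save(w,'w8.png',(220,180,420,350),4); s=cam('side');save(s,'s8.png',(280,150,410,250),6);to([.535,.018,.0535])
E
```

```text
pos [0.5351 0.0178 0.0596] rot [ 3.1415e+00 -4.0000e-04  3.8000e-01] t 8.78 gap 0.029 F [-0.2  0.  -2.5]
twist 0 then x -0.0 y -0.2 z 6.1 mm
```

View pics/w8.png

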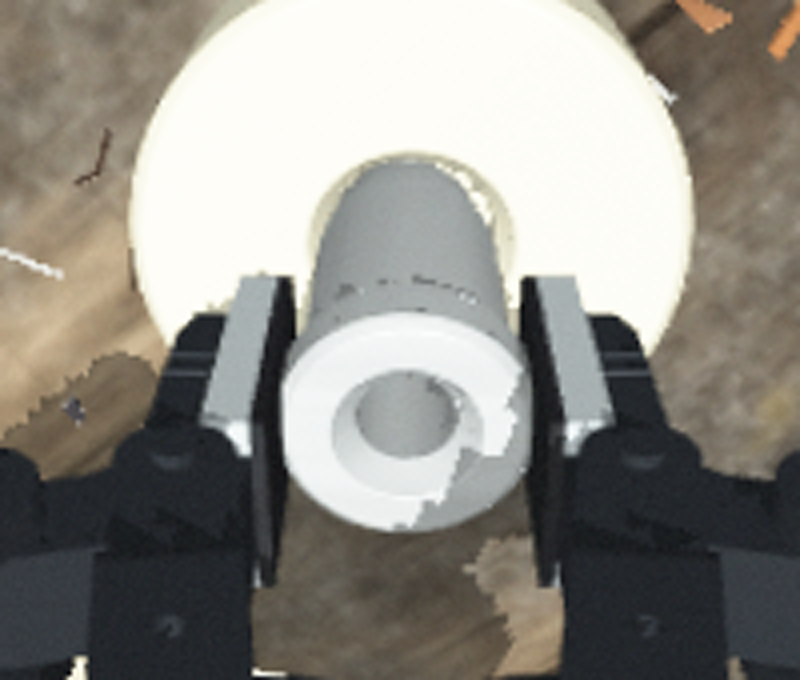

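View pics/s8.png

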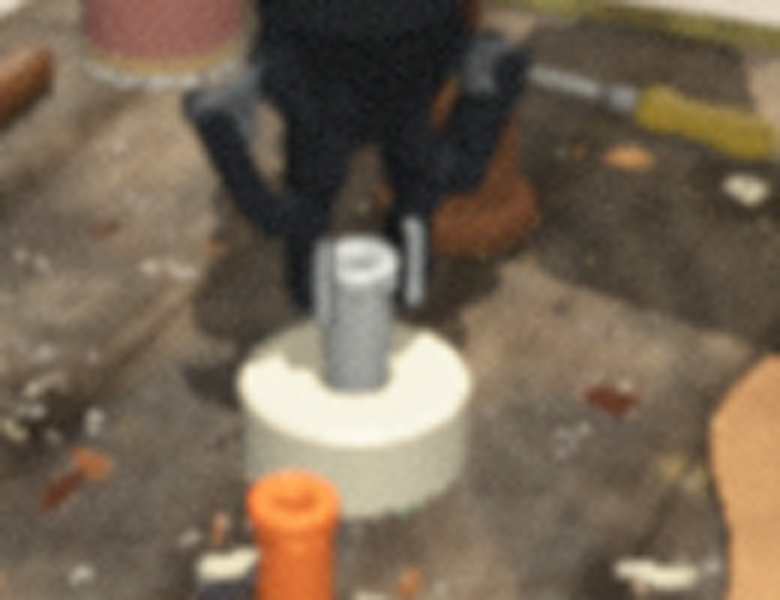

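Emit:
move_arm(
  commands=[
    {"x": 0.6,"y": 0,"z": 2,"twist": 0,"gripper": 0.2},
    {"x": 0,"y": 0,"z": 2,"twist": 0,"gripper": 0.2},
    {"x": 0,"y": 0,"z": 1.5,"twist": 0,"gripper": 0.2},
    {"x": 0,"y": 0,"z": 0,"twist": 0,"gripper": 0.2},
  ],
)

```text
time: 9.28
position: [0.5356, 0.018, 0.0538]
tcp_rot: [-3.142, -0.0, 0.38]
ft_force: [0.7, -1.2, -2.7]
finger_gap: 0.0291
```

Emit:
move_arm(
  commands=[
    {"x": 0,"y": 0,"z": 0.7,"twist": 0,"gripper": 0.2},
    {"x": 0,"y": 0,"z": 0.5,"twist": 0,"gripper": 0.2},
    {"x": 0,"y": 0,"z": 0,"twist": 0,"gripper": 0.2},
  ],
)

```text
time: 9.65
position: [0.5359, 0.0178, 0.0535]
tcp_rot: [3.141, -0.001, 0.38]
ft_force: [-1.9, -2.1, 9.2]
finger_gap: 0.0291
```

Emit:
move_arm(
  commands=[
    {"x": 0,"y": 0,"z": -0.5,"twist": 0,"gripper": 0.36},
    {"x": 0,"y": 0,"z": 0,"twist": 0,"gripper": 0.4},
    {"x": 0,"y": 0,"z": 0,"twist": 0,"gripper": 0.5},
    {"x": 0,"y": 0,"z": 0,"twist": 0,"gripper": 0.6},
    {"x": 0,"y": 0,"z": 0,"twist": 0,"gripper": 0.6},
    {"x": 0,"y": 0,"z": -20,"twist": 0,"gripper": 0.6},
    {"x": 0,"y": 0,"z": -40,"twist": 0,"gripper": 0.6},
    {"x": 0,"y": 0,"z": -40,"twist": 0,"gripper": 0.6},
    {"x": 0,"y": 0,"z": -40,"twist": 0,"gripper": 0.6},
    {"x": 0,"y": 0,"z": -20,"twist": 0,"gripper": 0.6},
    {"x": 0,"y": 0,"z": 0,"twist": 0,"gripper": 0.6},
    {"x": 0,"y": 0,"z": 0,"twist": 0,"gripper": 0.6},
  ],
)

```text
time: 11.15
position: [0.5351, 0.018, 0.2122]
tcp_rot: [-3.141, 0.001, 0.38]
ft_force: [0.1, 0.1, 0.2]
finger_gap: 0.0514
```

```bash

python3 - <<'E'
from h import *
w=cam('wrist');save(w,'w9.png'); s=cam('side');save(s,'s9.png',(280,150,410,250),6);to([.535,.018,.0535])
p=telemetry.get_obs()['position']
print(proj(w,[p[0],p[1],.086]),proj(s,[p[0],p[1],.086]),proj(w,[.47,-.168,.13]))
E
```

```text
pos [0.5351 0.018  0.212 ] rot [-3.1406e+00  1.7000e-03  3.7990e-01] t 11.25 gap 0.0515 F [ 0.8  0.2 -0.2]
twist 0 then x -0.1 y -0.0 z 158.5 mm
(np.float64(321.9832874624568), np.float64(192.01615713631466)) (np.float64(338.6174531265789), np.float64(194.45202788528533)) (np.float64(201.53312867580746), np.float64(337.4702527023216))
```

View pics/w9.png

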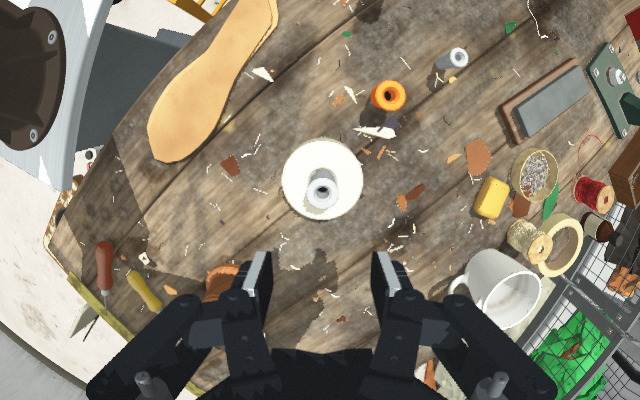

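View pics/s9.png

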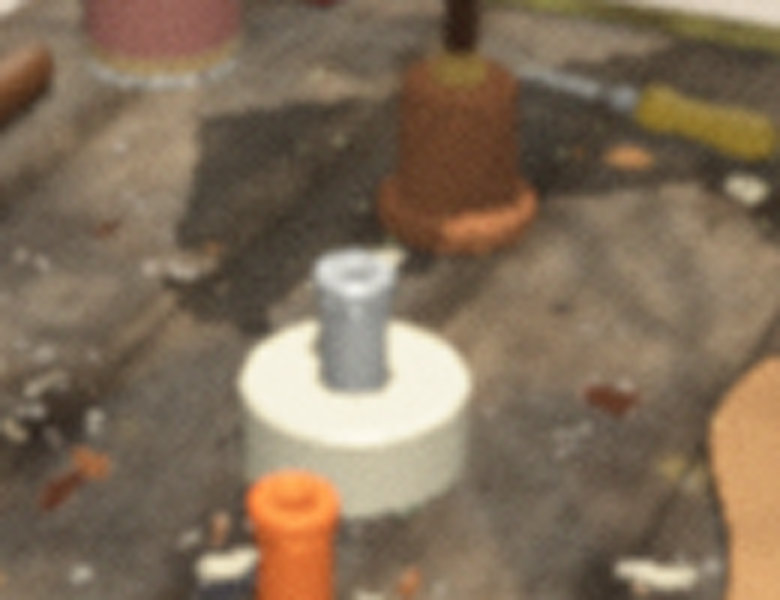

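```bash

python3 - <<'E'
from h import *
w=cam('wrist');save(w,'w10.png',(297,165,347,215),12)
print(telemetry.get_obs()['position'])
E
```

```text
[0.53521927 0.01802574 0.212103  ]
```

View pics/w10.png

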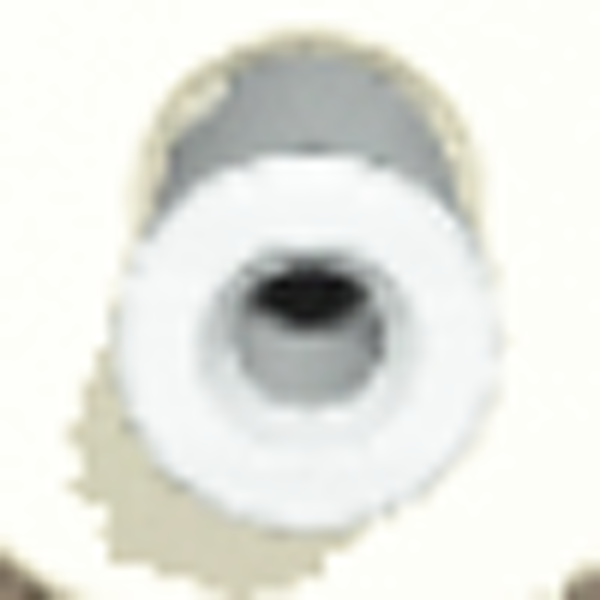

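Emit:
move_arm(
  commands=[
    {"x": -16.2,"y": 18.6,"z": 0,"twist": 0,"gripper": 0.6},
    {"x": -24.3,"y": 27.8,"z": 0,"twist": 0,"gripper": 0.6},
    {"x": -24.3,"y": 27.8,"z": 0,"twist": 0,"gripper": 0.6},
    {"x": -24.3,"y": 27.8,"z": 0,"twist": 0,"gripper": 0.6},
    {"x": -24.3,"y": 27.8,"z": 0,"twist": 0,"gripper": 0.6},
    {"x": -16,"y": 18.8,"z": 0,"twist": 0,"gripper": 0.6},
    {"x": 0,"y": 0,"z": 0,"twist": 0,"gripper": 0.6},
    {"x": 0,"y": 0,"z": 0,"twist": 0,"gripper": 0.6},
  ],
)

```text
time: 12.3
position: [0.4705, -0.1675, 0.2128]
tcp_rot: [-3.141, 0.0, 0.38]
ft_force: [-0.0, 0.3, 0.3]
finger_gap: 0.0512
```

```bash

python3 - <<'E'
from h import *
w=cam('wrist');save(w,'w11.png',(240,120,400,270),5)
p=telemetry.get_obs()['position'];print(p)
for z in(.13,.087,.074): print(proj(w,[p[0],p[1],z]))
E
```

```text
[ 0.47062822 -0.16726419  0.21287796]
(np.float64(322.1949096775248), np.float64(206.78753666628117))
(np.float64(322.0090655600714), np.float64(191.92622152209347))
(np.float64(321.9626396904222), np.float64(188.2297583341399))
```

View pics/w11.png

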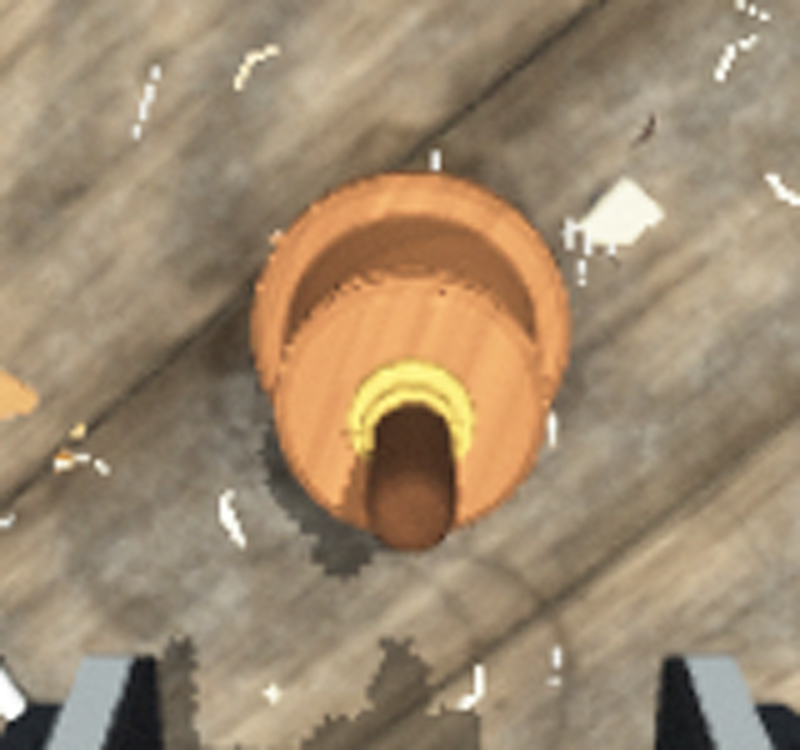

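```bash

python3 - <<'E'
from h import *
w=cam('wrist')
a=onz(w,321.8,221,.13);b=onz(w,321.8,200.6,.074);print(a,b)
to([a[0],a[1],.1],.38); to([b[0],b[1],.1],.38)
E
```

```text
[ 0.47502753 -0.17860469  0.13      ] [ 0.47533118 -0.17892253  0.074     ]
pos [ 0.4707 -0.1672  0.213 ] rot [-3.1412e+00  1.0000e-04  3.8090e-01] t 12.4 gap 0.0511 F [-0.9  0.2 -1.1]
twist 0.001 then x -0.2 y 12.2 z 113.0 mm
pos [ 0.4707 -0.1672  0.213 ] rot [-3.1412e+00  1.0000e-04  3.8090e-01] t 12.4 gap 0.0511 F [-0.9  0.2 -1.1]
twist 0.001 then x -0.0 y 12.6 z 113.0 mm
```

Emit:
move_arm(
  commands=[
    {"x": -0.1,"y": 12.4,"z": 0,"twist": 0,"gripper": 0.6},
    {"x": 0,"y": 0,"z": 25,"twist": 0,"gripper": 0.6},
    {"x": 0,"y": 0,"z": 25,"twist": 0,"gripper": 0.6},
    {"x": 0,"y": 0,"z": 0,"twist": 0,"gripper": 0.6},
    {"x": 0,"y": 0,"z": 0,"twist": 0,"gripper": 0.6},
  ],
)

```text
time: 13.02
position: [0.4755, -0.1798, 0.1639]
tcp_rot: [3.141, -0.001, 0.38]
ft_force: [-0.2, 0.1, 0.2]
finger_gap: 0.0513
```

```bash

python3 - <<'E'
from h import *
w=cam('wrist');save(w,'w12.png',(240,150,400,300),5)
p=telemetry.get_obs()['position'];print(p)
for z in(.13,.087,.074): print(proj(w,[p[0],p[1],z]))
E
```

```text
[ 0.47557191 -0.17981992  0.16409487]
(np.float64(322.2272142526994), np.float64(231.0922030208373))
(np.float64(321.95301470412693), np.float64(209.3051825669814))
(np.float64(321.88686137913663), np.float64(204.07102996880815))
```

View pics/w12.png

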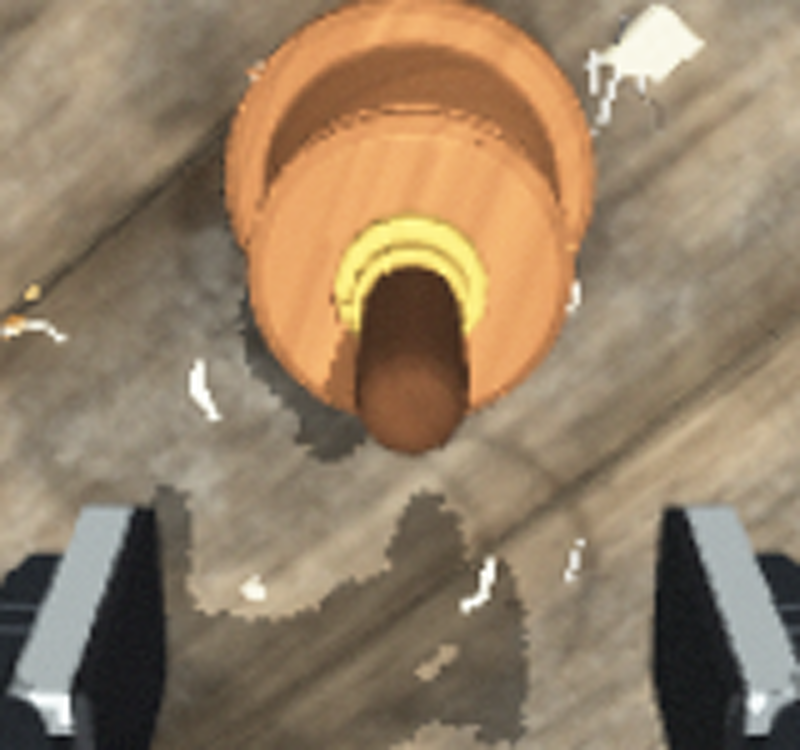

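Emit:
move_arm(
  commands=[
    {"x": 0,"y": -0.4,"z": 20,"twist": 0,"gripper": 0.6},
    {"x": 0,"y": 0,"z": 20,"twist": 0,"gripper": 0.6},
    {"x": 0,"y": 0,"z": 15,"twist": 0,"gripper": 0.6},
    {"x": 0,"y": 0,"z": 5,"twist": 0,"gripper": 0.6},
    {"x": 0,"y": 0,"z": 0,"twist": 0,"gripper": 0.4},
    {"x": 0,"y": 0,"z": 0,"twist": 0,"gripper": 0.25},
    {"x": 0,"y": 0,"z": 0,"twist": 0,"gripper": 0.08},
    {"x": 0,"y": 0,"z": 0,"twist": 0,"gripper": 0.08},
    {"x": 0,"y": 0,"z": 0,"twist": 0,"gripper": 0.08},
    {"x": 0,"y": 0,"z": 0,"twist": 0,"gripper": 0.08},
    {"x": 0,"y": 0,"z": 0,"twist": 0,"gripper": 0.08},
  ],
  newtons=60,
)

```text
time: 14.45
position: [0.4753, -0.1793, 0.1039]
tcp_rot: [3.14, -0.001, 0.38]
ft_force: [0.5, 0.7, 6.5]
finger_gap: 0.013
```

```bash

python3 - <<'E'
from h import *
w=cam('wrist');save(w,'w13.png',(240,150,400,300),5)
s=cam('side');save(s,'s13.png',(300,90,420,200),6)
p=telemetry.get_obs()['position'];print(p)
for z in(.13,.087,.074): print(proj(w,[p[0],p[1],z]))
E
```

```text
[ 0.47533214 -0.17933258  0.10387333]
(np.float64(322.8179247130156), np.float64(280.5369073541304))
(np.float64(322.3036672569445), np.float64(242.21775792630592))
(np.float64(322.18632004740806), np.float64(233.52372410165816))
```

View pics/w13.png

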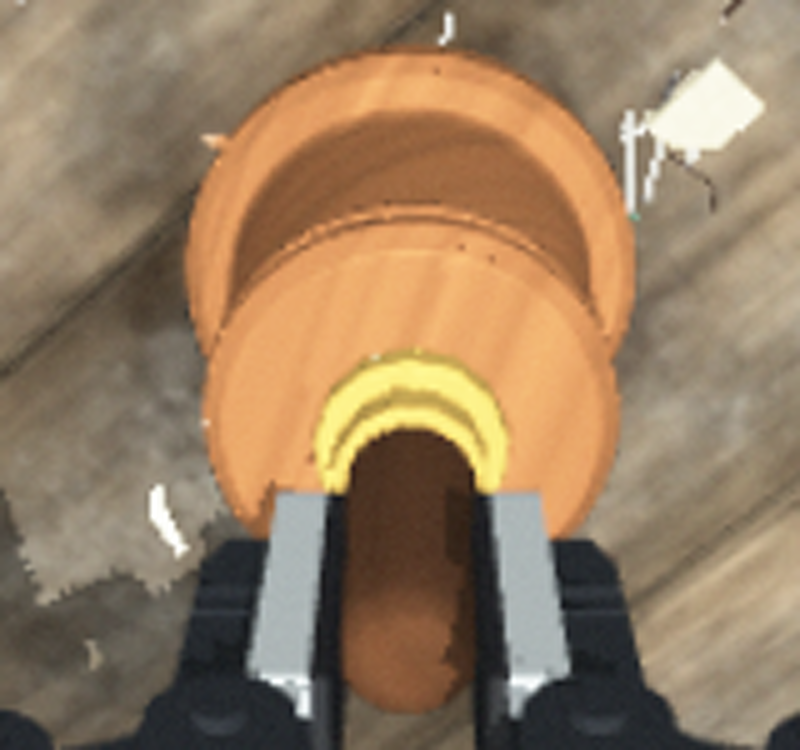

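View pics/s13.png

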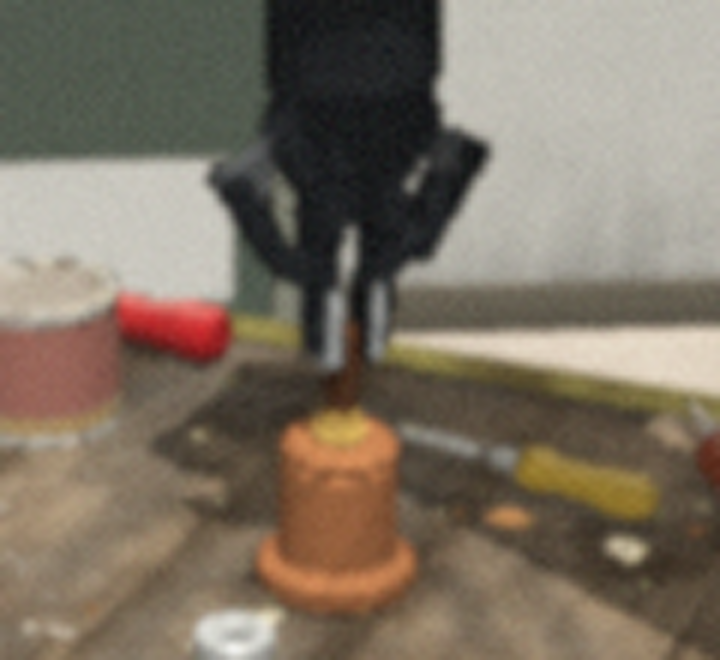

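Emit:
move_arm(
  commands=[
    {"x": 0,"y": 0,"z": -5,"twist": 0,"gripper": 0.08},
    {"x": 0,"y": 0,"z": -10,"twist": 0,"gripper": 0.08},
    {"x": 0,"y": 0,"z": -20,"twist": 0,"gripper": 0.08},
    {"x": 0,"y": 0,"z": -20,"twist": 0,"gripper": 0.08},
    {"x": 0,"y": 0,"z": -20,"twist": 0,"gripper": 0.08},
    {"x": 0,"y": 0,"z": -20,"twist": 0,"gripper": 0.08},
    {"x": 0,"y": 0,"z": -15,"twist": 0,"gripper": 0.08},
    {"x": 0,"y": 0,"z": 0,"twist": 0,"gripper": 0.08},
    {"x": 0,"y": 0,"z": 0,"twist": 0,"gripper": 0.08},
  ],
)

```text
time: 15.68
position: [0.4746, -0.179, 0.2127]
tcp_rot: [-3.141, 0.0, 0.38]
ft_force: [-0.7, -0.4, -1.3]
finger_gap: 0.013
```

```bash

python3 - <<'E'
from h import *
w=cam('wrist');save(w,'w14.png',(240,150,400,300),5)
s=cam('side');save(s,'s14.png',(290,50,420,170),6)
p=telemetry.get_obs()['position'];print(p)
for z in(.026,-.017,-.030,-.096): print(z,[(round((a-240)*5),round((b-150)*5)) for a,b in [proj(w,p+[0,0,z])]],[(round((a-290)*6),round((b-50)*6)) for a,b in [proj(s,p+[0,0,z])]])
print(w['depth'].shape, w['depth'].max())
E
```

```text
[ 0.47458327 -0.17903698  0.21244674]
0.026 [(414, 651)] [(408, 323)]
-0.017 [(412, 460)] [(405, 421)]
-0.03 [(411, 417)] [(404, 449)]
-0.096 [(410, 259)] [(400, 589)]
(400, 640) 1.6651534
```

View pics/w14.png

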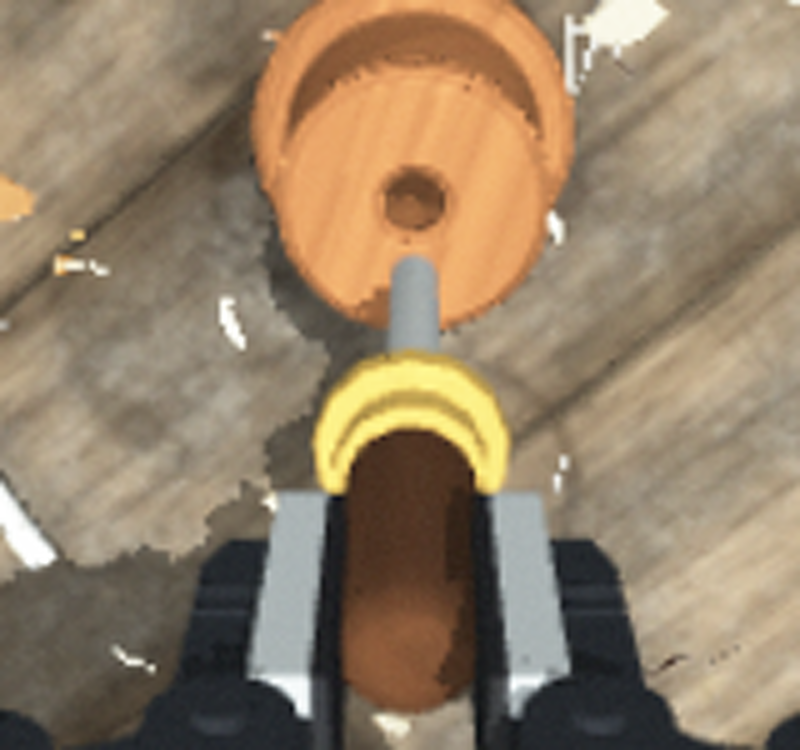

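View pics/s14.png

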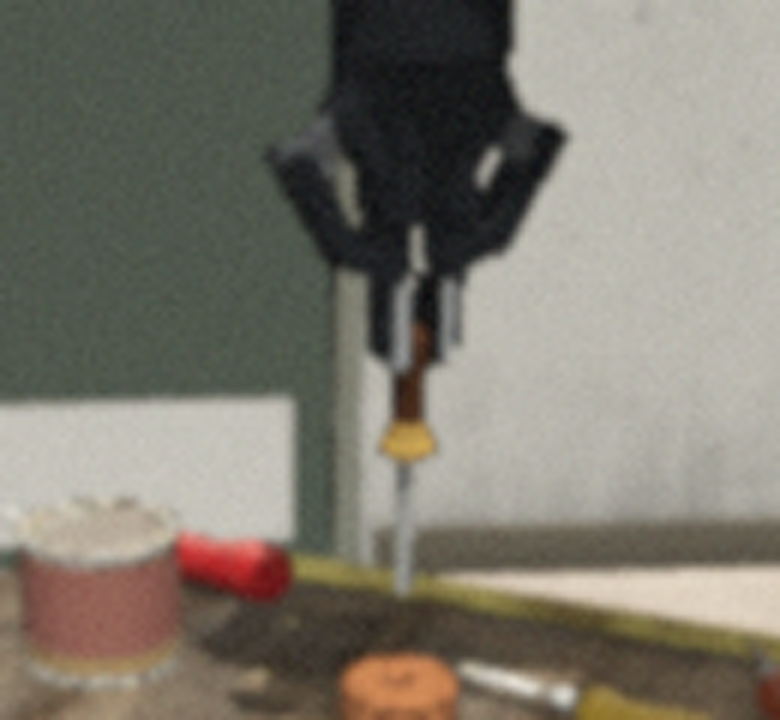

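Emit:
move_arm(
  commands=[
    {"x": 12.9,"y": -16,"z": 0,"twist": 0,"gripper": 0.08},
    {"x": 20.6,"y": -25.7,"z": 0,"twist": 0,"gripper": 0.08},
    {"x": 20.6,"y": -25.7,"z": 0,"twist": 0,"gripper": 0.08},
    {"x": 20.6,"y": -25.7,"z": 0,"twist": 0,"gripper": 0.08},
    {"x": 20.6,"y": -25.7,"z": 0,"twist": 0,"gripper": 0.08},
    {"x": 20.6,"y": -25.7,"z": 0,"twist": 0,"gripper": 0.08},
    {"x": 12.8,"y": -15.9,"z": 0,"twist": 0,"gripper": 0.08},
    {"x": 0,"y": 0,"z": 10,"twist": 0,"gripper": 0.08},
    {"x": 0,"y": 0,"z": 0,"twist": 0,"gripper": 0.08},
    {"x": 0,"y": 0,"z": 0,"twist": 0,"gripper": 0.08},
  ],
)

```text
time: 17.02
position: [0.5347, 0.0168, 0.2029]
tcp_rot: [-3.141, 0.001, 0.379]
ft_force: [0.1, -0.0, -0.6]
finger_gap: 0.0131
```

```bash

python3 - <<'E'
from h import *
w=cam('wrist');save(w,'w15.png',(270,160,370,260),7)
s=cam('side');save(s,'s15.png',(290,110,390,230),6)
p=telemetry.get_obs()['position'];print(p)
f=lambda q:[(round((a-270)*7),round((b-160)*7)) for a,b in [proj(w,q)]]+[(round((a-290)*6),round((b-110)*6)) for a,b in [proj(s,q)]]
print('tip',f(p-[0,0,.096]),'punch',f([.5353,.0177,.086]))
E
```

```text
[0.53482843 0.01690726 0.2032778 ]
tip [(365, 294), (293, 457)] punch [(370, 239), (291, 506)]
```

View pics/w15.png

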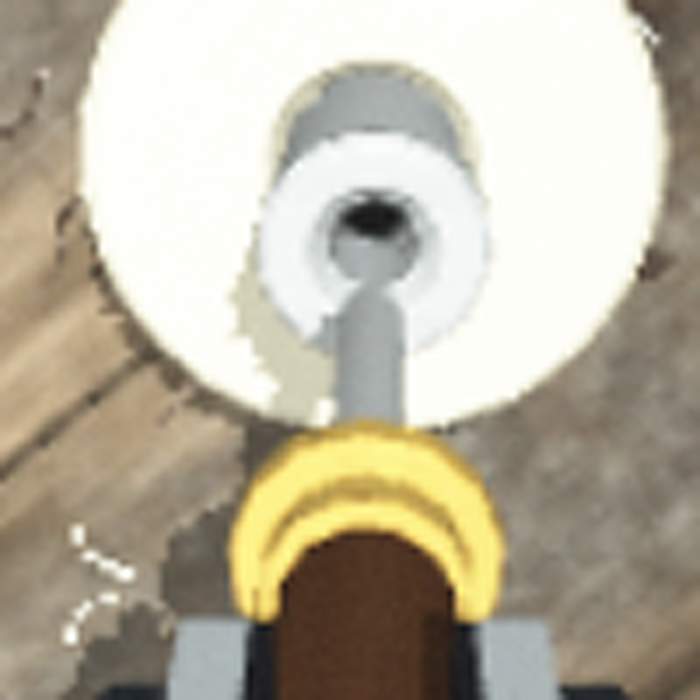

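View pics/s15.png

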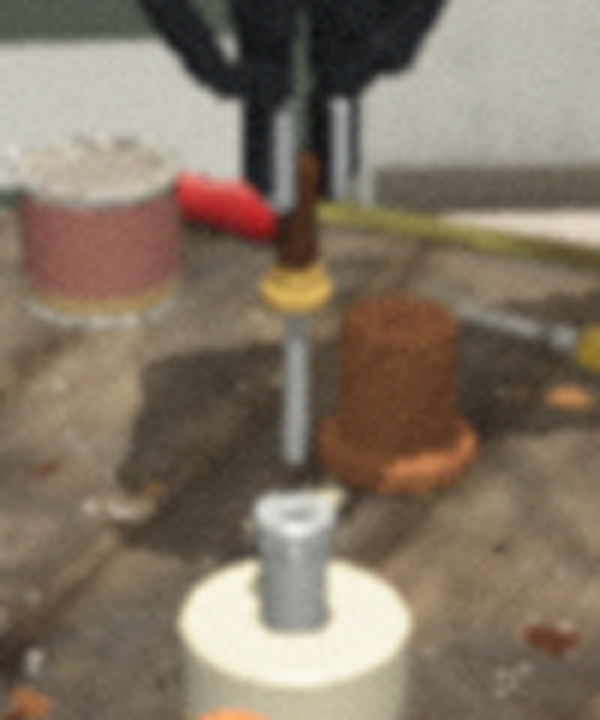

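Emit:
move_arm(
  commands=[
    {"x": 0.3,"y": 0,"z": 10,"twist": 0,"gripper": 0.08},
    {"x": 0,"y": 0,"z": 6,"twist": 0,"gripper": 0.08},
    {"x": 0,"y": 0,"z": 4,"twist": 0,"gripper": 0.08},
    {"x": 0,"y": 0,"z": 3,"twist": 0,"gripper": 0.08},
    {"x": 0,"y": 0,"z": 3,"twist": 0,"gripper": 0.08},
    {"x": 0,"y": 0,"z": 0,"twist": 0,"gripper": 0.08},
  ],
)

```text
time: 17.88
position: [0.5351, 0.0177, 0.177]
tcp_rot: [-3.141, 0.0, 0.38]
ft_force: [0.0, 0.6, -0.6]
finger_gap: 0.0128
```

```bash

python3 - <<'E'
from h import *
w=cam('wrist');save(w,'w16.png',(270,160,370,260),7)
s=cam('side');save(s,'s16.png',(290,140,390,230),6)
print(telemetry.get_obs()['position'],telemetry.get_obs()['ft_force'])
E
```

```text
[0.53521637 0.01766795 0.17726473] [ 1.09000173  0.77840435 -1.32989984]
```

View pics/w16.png

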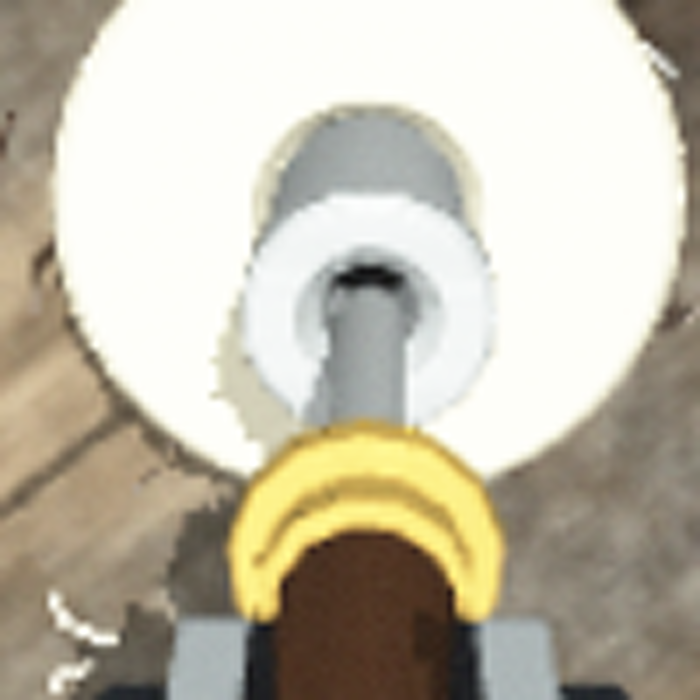

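View pics/s16.png

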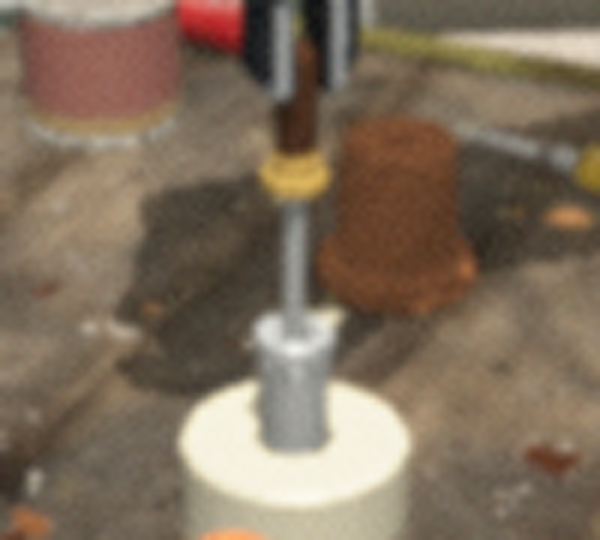

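Emit:
move_arm(
  commands=[
    {"x": 0,"y": 0,"z": 4,"twist": 0,"gripper": 0.08},
    {"x": 0,"y": 0,"z": 4,"twist": 0,"gripper": 0.08},
    {"x": 0,"y": 0,"z": 4,"twist": 0,"gripper": 0.08},
    {"x": 0,"y": 0,"z": 4,"twist": 0,"gripper": 0.08},
    {"x": 0,"y": 0,"z": 0,"twist": 0,"gripper": 0.08},
  ],
  newtons=80,
)

```text
time: 18.6
position: [0.535, 0.0176, 0.1608]
tcp_rot: [-3.141, 0.001, 0.38]
ft_force: [-0.2, -0.7, -0.6]
finger_gap: 0.0122
```

Emit:
move_arm(
  commands=[
    {"x": 0,"y": 0,"z": 3,"twist": 0,"gripper": 0.08},
    {"x": 0,"y": 0,"z": 3,"twist": 0,"gripper": 0.08},
    {"x": 0,"y": 0,"z": 3,"twist": 0,"gripper": 0.08},
    {"x": 0,"y": 0,"z": 3,"twist": 0,"gripper": 0.08},
  ],
)

```text
time: 19.1
position: [0.5354, 0.0176, 0.1492]
tcp_rot: [3.141, -0.001, 0.38]
ft_force: [-0.8, 0.2, 3.6]
finger_gap: 0.0122
```

Emit:
move_arm(
  commands=[
    {"x": 0,"y": 0,"z": 3,"twist": 0,"gripper": 0.08},
    {"x": 0,"y": 0,"z": 3,"twist": 0,"gripper": 0.08},
    {"x": 0,"y": 0,"z": 3,"twist": 0,"gripper": 0.08},
    {"x": 0,"y": 0,"z": 3,"twist": 0,"gripper": 0.08},
    {"x": 0,"y": 0,"z": 3,"twist": 0,"gripper": 0.08},
    {"x": 0,"y": 0,"z": 3,"twist": 0,"gripper": 0.08},
  ],
)

```text
time: 19.85
position: [0.5352, 0.0177, 0.131]
tcp_rot: [-3.142, -0.0, 0.38]
ft_force: [0.2, 0.0, 4.8]
finger_gap: 0.0121
```

Emit:
move_arm(
  commands=[
    {"x": 0,"y": 0,"z": 3,"twist": 0,"gripper": 0.08},
    {"x": 0,"y": 0,"z": 3,"twist": 0,"gripper": 0.08},
    {"x": 0,"y": 0,"z": 3,"twist": 0,"gripper": 0.08},
    {"x": 0,"y": 0,"z": 0,"twist": 0,"gripper": 0.08},
  ],
)

```text
time: 20.35
position: [0.535, 0.0177, 0.1218]
tcp_rot: [-3.141, 0.001, 0.38]
ft_force: [-0.3, 0.9, 1.3]
finger_gap: 0.0124
```

```bash

python3 - <<'E'
from h import *
w=cam('wrist');save(w,'w17.png',(270,160,370,260),7)
s=cam('side');save(s,'s17.png',(290,140,390,230),6)
print(telemetry.get_obs()['position'],telemetry.get_obs()['ft_force'])
E
```

```text
[0.53488482 0.01766589 0.121874  ] [-0.10185559 -1.19029495  0.43359241]
```

View pics/w17.png

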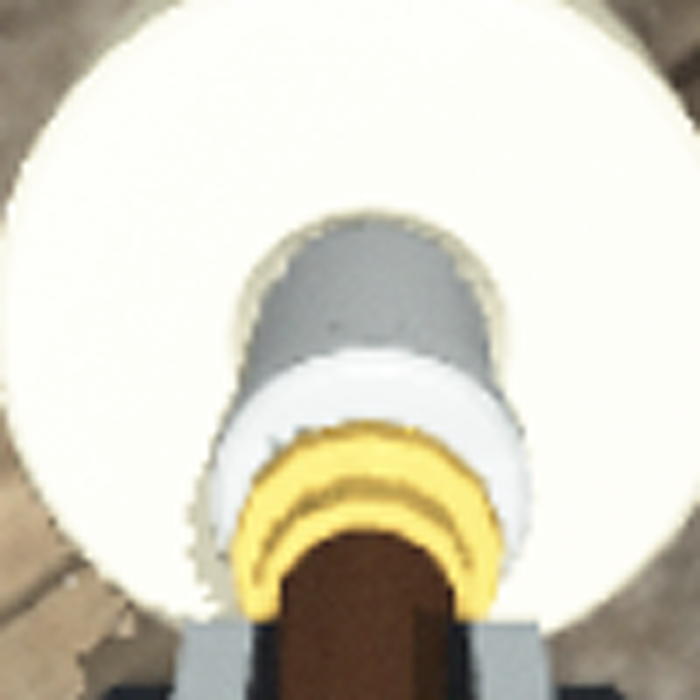

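View pics/s17.png

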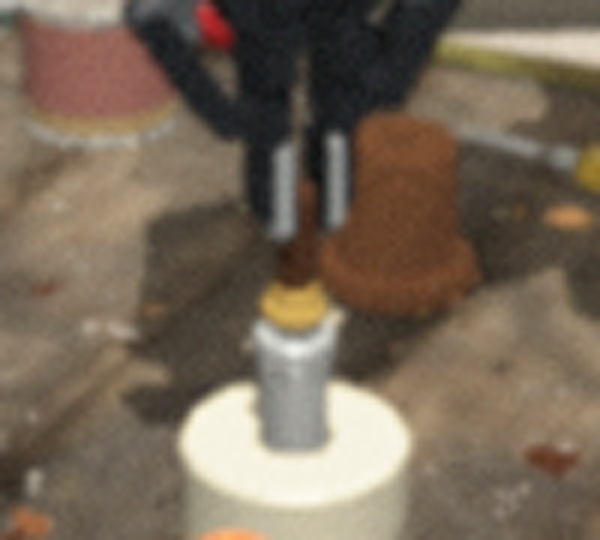

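Emit:
move_arm(
  commands=[
    {"x": 0,"y": 0,"z": 2.5,"twist": 0,"gripper": 0.08},
    {"x": 0,"y": 0,"z": 2,"twist": 0,"gripper": 0.08},
    {"x": 0,"y": 0,"z": 1,"twist": 0,"gripper": 0.08},
    {"x": 0,"y": 0,"z": 0,"twist": 0,"gripper": 0.08},
  ],
)

```text
time: 20.95
position: [0.5351, 0.0177, 0.1166]
tcp_rot: [-3.141, 0.0, 0.38]
ft_force: [-0.4, 0.7, 2.6]
finger_gap: 0.0123
```

Emit:
move_arm(
  commands=[
    {"x": 0,"y": 0,"z": 0.7,"twist": 0,"gripper": 0.08},
    {"x": 0,"y": 0,"z": 0,"twist": 0,"gripper": 0.08},
  ],
)

```text
time: 21.2
position: [0.5351, 0.0176, 0.116]
tcp_rot: [-3.142, -0.0, 0.38]
ft_force: [-0.5, 0.6, 4.1]
finger_gap: 0.0123
```

```bash

python3 - <<'E'
from h import *
w=cam('wrist');save(w,'w18.png',(270,160,370,260),7)
s=cam('side');save(s,'s18.png',(290,140,390,230),6)
print(telemetry.get_obs()['position'],telemetry.get_obs()['ft_force'])
E
```

```text
[0.53514521 0.0176478  0.1160006 ] [-0.71680787  0.01717853  3.73644934]
```

View pics/w18.png

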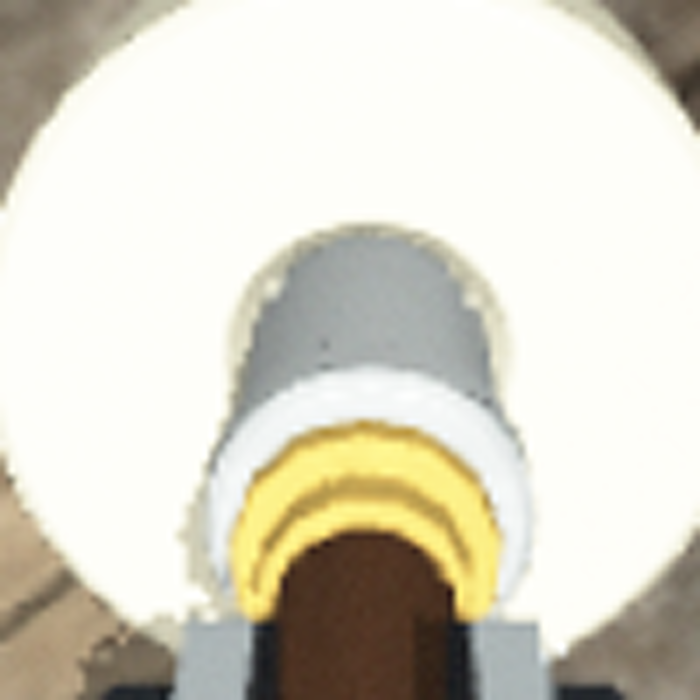

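View pics/s18.png

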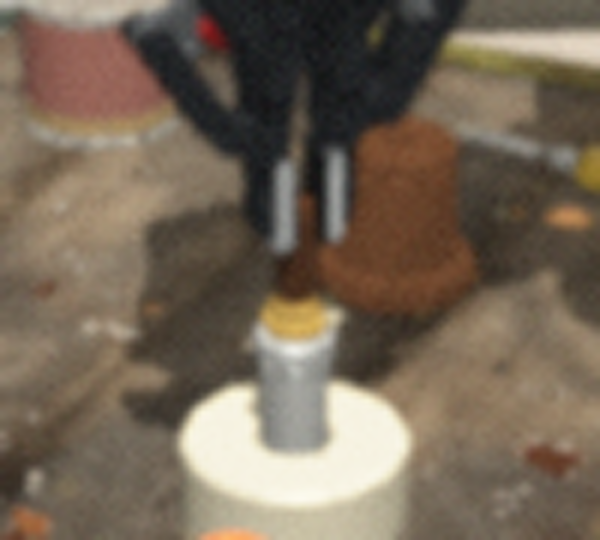

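Emit:
move_arm(
  commands=[
    {"x": 0,"y": 0,"z": 0.6,"twist": 0,"gripper": 0.08},
    {"x": 0,"y": 0,"z": 0,"twist": 0,"gripper": 0.08},
  ],
)

```text
time: 21.55
position: [0.5354, 0.0176, 0.1158]
tcp_rot: [3.141, -0.001, 0.38]
ft_force: [-0.8, 0.6, 7.8]
finger_gap: 0.0123
```

Emit:
move_arm(
  commands=[
    {"x": 0,"y": 0,"z": 0.5,"twist": 0,"gripper": 0.08},
    {"x": 0,"y": 0,"z": 0,"twist": 0,"gripper": 0.08},
  ],
)

```text
time: 21.8
position: [0.5356, 0.0176, 0.1157]
tcp_rot: [3.141, -0.001, 0.38]
ft_force: [-0.7, 0.0, 12.2]
finger_gap: 0.0123
```

Emit:
move_arm(
  commands=[
    {"x": 0,"y": 0,"z": 0.8,"twist": 0,"gripper": 0.08},
    {"x": 0,"y": 0,"z": 0,"twist": 0,"gripper": 0.08},
    {"x": 0,"y": 0,"z": 0,"twist": 0,"gripper": 0.08},
  ],
)

```text
time: 22.18
position: [0.536, 0.0175, 0.1156]
tcp_rot: [3.14, -0.003, 0.38]
ft_force: [-1.4, -0.3, 19.5]
finger_gap: 0.0121
```

```bash

python3 - <<'E'
from h import *
w=cam('wrist');save(w,'w19.png',(270,160,370,260),7)
s=cam('side');save(s,'s19.png',(310,180,370,230),12)
print(telemetry.get_obs()['position'],telemetry.get_obs()['ft_force'])
E
```

```text
[0.53599711 0.01754354 0.11556734] [-2.51115812 -0.75886586 19.61187295]
```

View pics/s19.png

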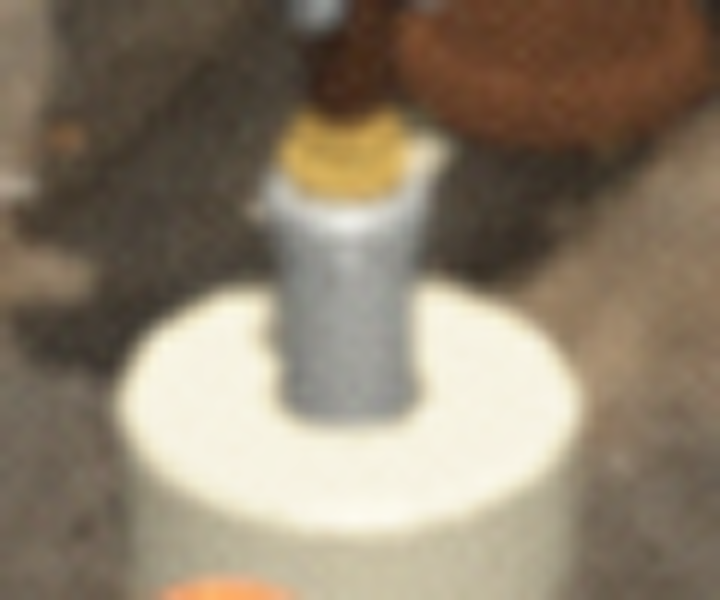

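View pics/w19.png

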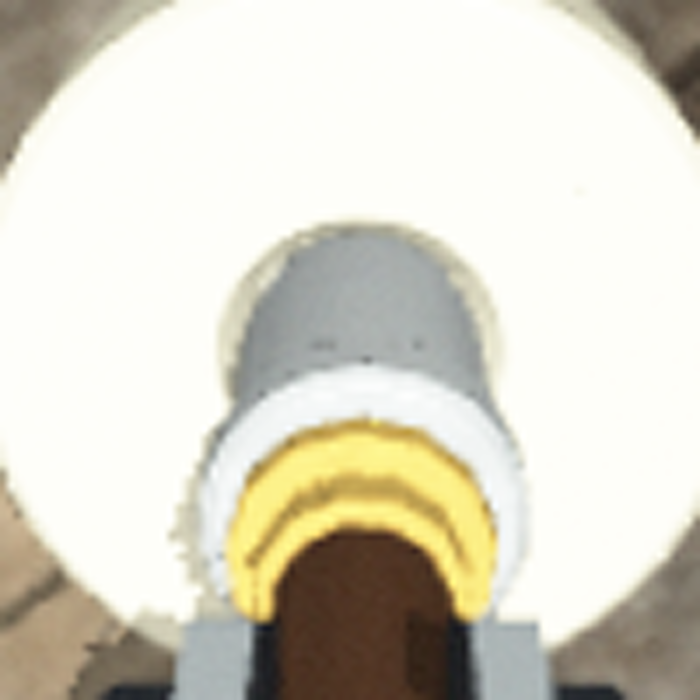

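Emit:
move_arm(
  commands=[
    {"x": 0,"y": 0,"z": -3,"twist": 0,"gripper": 0.08},
    {"x": 0,"y": 0,"z": -5,"twist": 0,"gripper": 0.08},
    {"x": 0,"y": 0,"z": -8,"twist": 0,"gripper": 0.08},
    {"x": 0,"y": 0,"z": -8,"twist": 0,"gripper": 0.08},
    {"x": 0,"y": 0,"z": -8,"twist": 0,"gripper": 0.08},
    {"x": 0,"y": 0,"z": 0,"twist": 0,"gripper": 0.08},
  ],
)

```text
time: 23.02
position: [0.5354, 0.0176, 0.1468]
tcp_rot: [3.141, -0.001, 0.38]
ft_force: [-0.1, -0.1, -0.2]
finger_gap: 0.0123
```

```bash

python3 - <<'E'
from h import *
s=cam('side');save(s,'s20.png',(290,140,390,230),6)
print(telemetry.get_obs()['position'],telemetry.get_obs()['ft_force'])
E
```

```text
[0.53521445 0.01764334 0.14638262] [ 0.3005556  -0.0275056  -0.78944046]
```

View pics/s20.png

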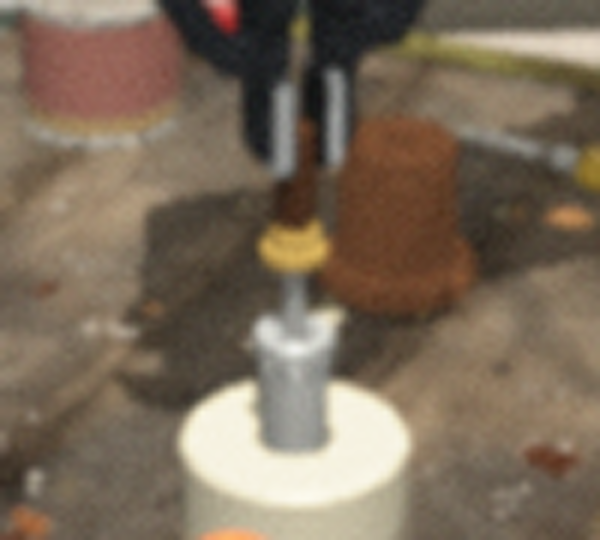

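Emit:
move_arm(
  commands=[
    {"x": 0,"y": 0,"z": -10,"twist": 0,"gripper": 0.08},
    {"x": 0,"y": 0,"z": -15,"twist": 0,"gripper": 0.08},
    {"x": 0,"y": 0,"z": -15,"twist": 0,"gripper": 0.08},
    {"x": 0,"y": 0,"z": -15,"twist": 0,"gripper": 0.08},
    {"x": 0,"y": 0,"z": -15,"twist": 0,"gripper": 0.08},
    {"x": 0,"y": 0,"z": 0,"twist": 0,"gripper": 0.08},
    {"x": -12.9,"y": 16,"z": 0,"twist": 0,"gripper": 0.08},
    {"x": -20.6,"y": 25.7,"z": 0,"twist": 0,"gripper": 0.08},
    {"x": -20.6,"y": 25.7,"z": 0,"twist": 0,"gripper": 0.08},
    {"x": -20.6,"y": 25.7,"z": 0,"twist": 0,"gripper": 0.08},
    {"x": -20.6,"y": 25.7,"z": 0,"twist": 0,"gripper": 0.08},
    {"x": -20.6,"y": 25.7,"z": 0,"twist": 0,"gripper": 0.08},
    {"x": -12.8,"y": 15.9,"z": 0,"twist": 0,"gripper": 0.08},
    {"x": 0,"y": 0,"z": 0,"twist": 0,"gripper": 0.08},
    {"x": 0,"y": 0,"z": 0,"twist": 0,"gripper": 0.08},
  ],
)

```text
time: 24.95
position: [0.4751, -0.1786, 0.2158]
tcp_rot: [-3.141, 0.0, 0.38]
ft_force: [-0.4, -0.0, -0.9]
finger_gap: 0.0125
```

```bash

python3 - <<'E'
from h import *
to([.4753,-.1793,.1037],.38)
w=cam('wrist');save(w,'w21.png',(240,150,400,300),5)
s=cam('side');save(s,'s21.png',(290,100,390,230),6)
p=telemetry.get_obs()['position']
f=lambda q:[(round((a-240)*5),round((b-150)*5)) for a,b in [proj(w,q)]]+[(round((a-290)*6),round((b-100)*6)) for a,b in [proj(s,q)]]
print('tip',f(p-[0,0,.096]),f([.4753,-.1793,.074]))
E
```

```text
pos [ 0.4751 -0.1786  0.2158] rot [-3.1409e+00  2.0000e-04  3.7990e-01] t 24.95 gap 0.0125 F [-0.4 -0.  -0.9]
twist -0.0 then x -0.1 y 0.8 z 112.1 mm
tip [(411, 259), (399, 283)] [(408, 191), (396, 374)]
```

View pics/w21.png

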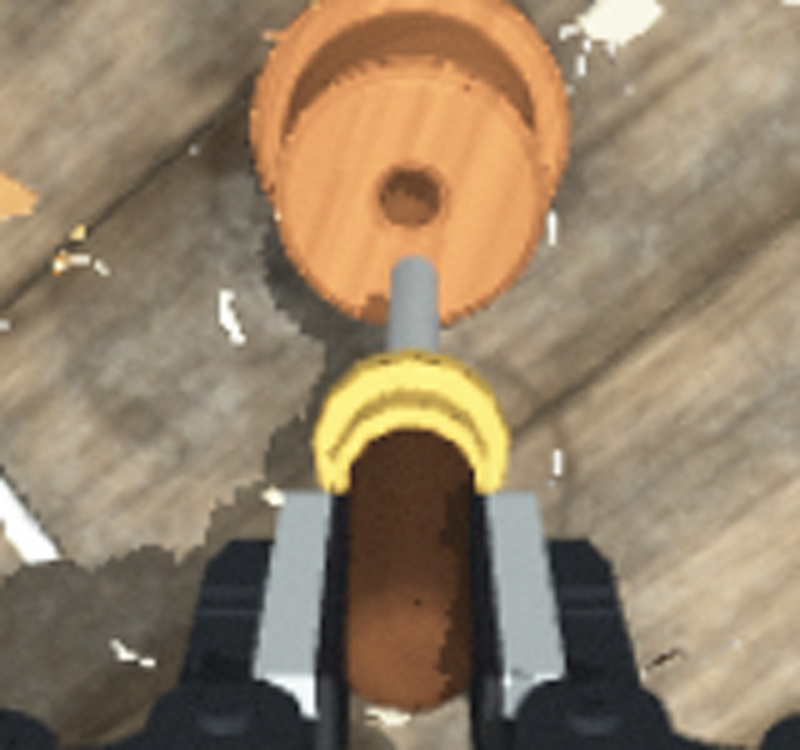

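View pics/s21.png

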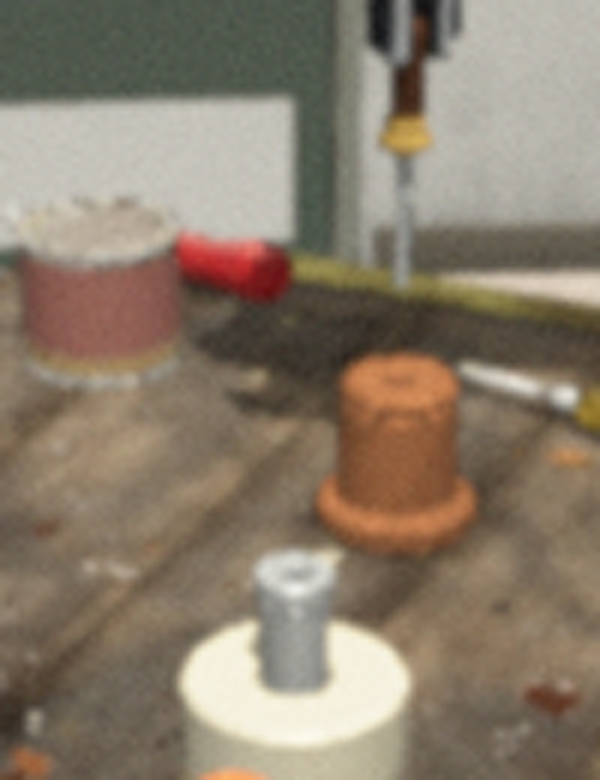

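Emit:
move_arm(
  commands=[
    {"x": -0.1,"y": 1.0,"z": 10,"twist": 0,"gripper": 0.08},
    {"x": 0,"y": 0,"z": 15,"twist": 0,"gripper": 0.08},
    {"x": 0,"y": 0,"z": 10,"twist": 0,"gripper": 0.08},
    {"x": 0,"y": 0,"z": 4,"twist": 0,"gripper": 0.08},
    {"x": 0,"y": 0,"z": 4,"twist": 0,"gripper": 0.08},
    {"x": 0,"y": 0,"z": 4,"twist": 0,"gripper": 0.08},
    {"x": 0,"y": 0,"z": 0,"twist": 0,"gripper": 0.08},
  ],
)

```text
time: 25.92
position: [0.4754, -0.18, 0.1689]
tcp_rot: [-3.141, 0.0, 0.38]
ft_force: [-0.5, 0.7, -0.1]
finger_gap: 0.0122
```

```bash

python3 - <<'E'
from h import *
to([.4753,-.1793,.1037],.38)
w=cam('wrist');save(w,'w22.png',(240,150,400,300),5)
E
```

```text
pos [ 0.4754 -0.18    0.1689] rot [-3.1414  0.      0.3799] t 25.93 gap 0.0122 F [-0.5  0.7 -0.1]
twist -0.0 then x 0.2 y -0.7 z 65.2 mm
```

View pics/w22.png

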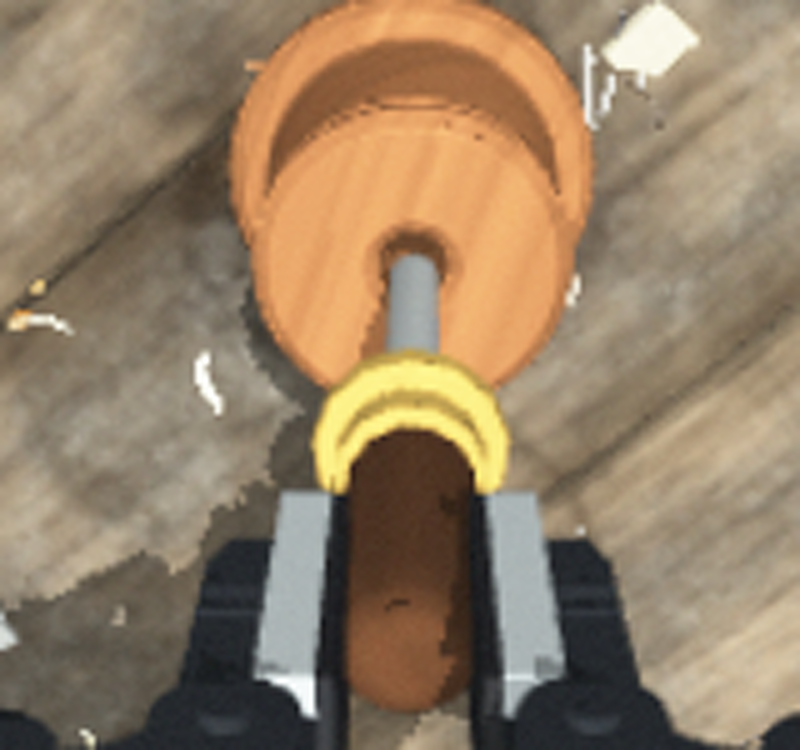

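Emit:
move_arm(
  commands=[
    {"x": 0,"y": -0.3,"z": 4,"twist": 0,"gripper": 0.08},
    {"x": 0,"y": 0,"z": 4,"twist": 0,"gripper": 0.08},
    {"x": 0,"y": 0,"z": 6,"twist": 0,"gripper": 0.08},
    {"x": 0,"y": 0,"z": 6,"twist": 0,"gripper": 0.08},
  ],
)

```text
time: 26.48
position: [0.4752, -0.1797, 0.1486]
tcp_rot: [-3.141, 0.0, 0.38]
ft_force: [0.5, 0.5, -0.8]
finger_gap: 0.0124
```

Emit:
move_arm(
  commands=[
    {"x": 0,"y": 0,"z": 7,"twist": 0,"gripper": 0.08},
    {"x": 0,"y": 0,"z": 7,"twist": 0,"gripper": 0.08},
    {"x": 0,"y": 0,"z": 7,"twist": 0,"gripper": 0.08},
    {"x": 0,"y": 0,"z": 7,"twist": 0,"gripper": 0.08},
    {"x": 0,"y": 0,"z": 6,"twist": 0,"gripper": 0.08},
    {"x": 0,"y": 0,"z": 4,"twist": 0,"gripper": 0.08},
    {"x": 0,"y": 0,"z": 3,"twist": 0,"gripper": 0.08},
    {"x": 0,"y": 0,"z": 0,"twist": 0,"gripper": 0.08},
  ],
)

```text
time: 27.48
position: [0.4753, -0.1797, 0.1079]
tcp_rot: [-3.141, 0.0, 0.38]
ft_force: [0.1, -0.6, -0.4]
finger_gap: 0.0123
```

Emit:
move_arm(
  commands=[
    {"x": 0,"y": 0,"z": 2,"twist": 0,"gripper": 0.08},
    {"x": 0,"y": 0,"z": 1.3,"twist": 0,"gripper": 0.08},
    {"x": 0,"y": 0,"z": 1,"twist": 0,"gripper": 0.08},
    {"x": 0,"y": 0,"z": 0,"twist": 0,"gripper": 0.08},
    {"x": 0,"y": 0,"z": 0,"twist": 0,"gripper": 0.08},
  ],
)

```text
time: 28.1
position: [0.4754, -0.1798, 0.104]
tcp_rot: [3.141, -0.0, 0.38]
ft_force: [0.1, 0.4, 3.9]
finger_gap: 0.0121
```

Emit:
move_arm(
  commands=[
    {"x": 0,"y": 0,"z": 0.5,"twist": 0,"gripper": 0.08},
    {"x": 0,"y": 0,"z": 0,"twist": 0,"gripper": 0.2},
    {"x": 0,"y": 0,"z": 0,"twist": 0,"gripper": 0.4},
    {"x": 0,"y": 0,"z": 0,"twist": 0,"gripper": 0.6},
    {"x": 0,"y": 0,"z": 0,"twist": 0,"gripper": 0.6},
    {"x": 0,"y": 0,"z": -10,"twist": 0,"gripper": 0.6},
    {"x": 0,"y": 0,"z": -25,"twist": 0,"gripper": 0.6},
    {"x": 0,"y": 0,"z": -30,"twist": 0,"gripper": 0.6},
    {"x": 0,"y": 0,"z": -30,"twist": 0,"gripper": 0.6},
    {"x": 0,"y": 0,"z": -15,"twist": 0,"gripper": 0.6},
    {"x": 0,"y": 0,"z": 0,"twist": 0,"gripper": 0.6},
    {"x": 0,"y": 0,"z": 0,"twist": 0,"gripper": 0.6},
  ],
)

```text
time: 29.6
position: [0.4749, -0.1796, 0.2123]
tcp_rot: [-3.14, 0.001, 0.38]
ft_force: [-0.8, 0.2, 0.5]
finger_gap: 0.0511
```

```bash

python3 - <<'E'
from h import *
to([0,0,0])
w=cam('wrist');save(w,'w23.png')
s=cam('side');save(s,'s23.png',(280,110,410,240),6)
t=cam('top');save(t,'t23.png',(200,180,430,280),3.4)
E
```

```text
pos [ 0.4749 -0.1796  0.2123] rot [-3.1404e+00  9.0000e-04  3.8000e-01] t 29.6 gap 0.0511 F [-0.8  0.2  0.5]
twist 0 then x -374.4 y -342.9 z 212.3 mm
```

View pics/w23.png

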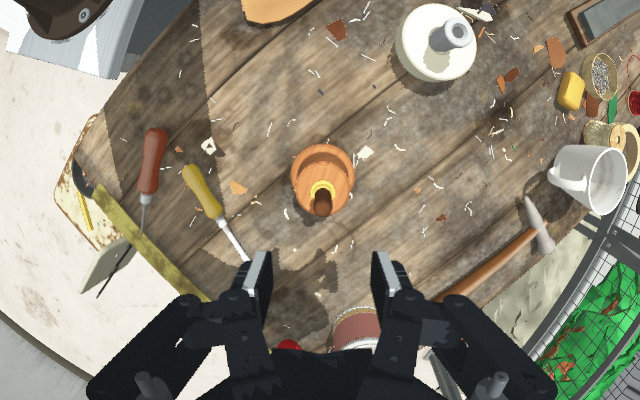

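View pics/s23.png

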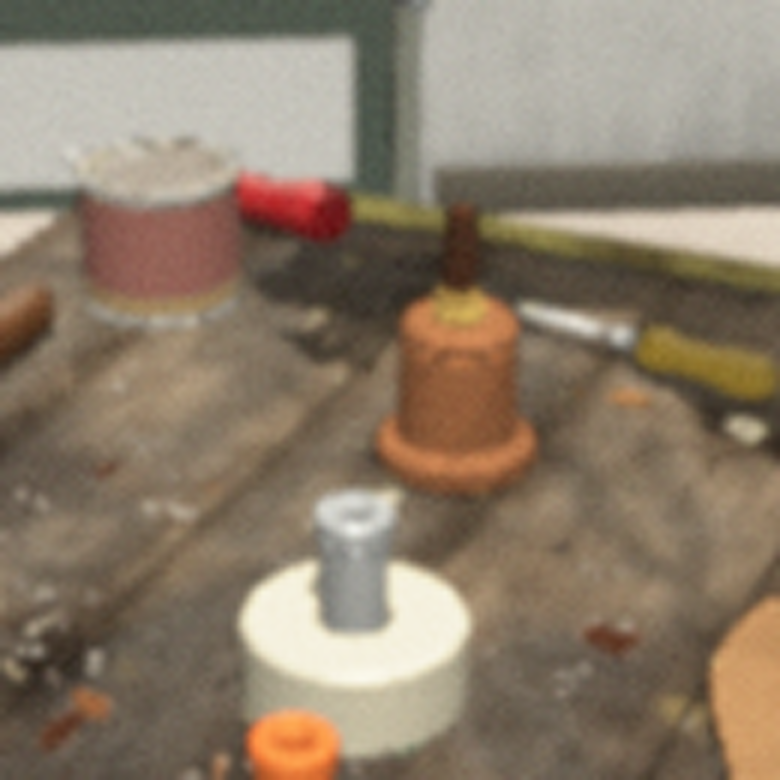

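View pics/t23.png

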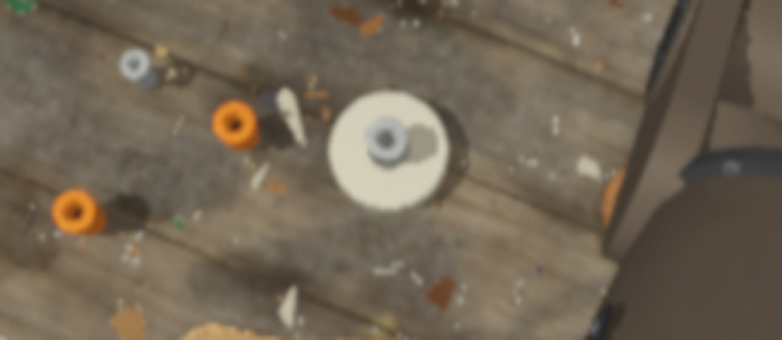

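Emit:
move_arm(
  commands=[
    {"x": 16,"y": -10,"z": 0,"twist": 0,"gripper": 0.6},
    {"x": 32,"y": -20,"z": 0,"twist": 0,"gripper": 0.6},
    {"x": 32,"y": -20,"z": 0,"twist": 0,"gripper": 0.6},
    {"x": 32,"y": -20,"z": 0,"twist": 0,"gripper": 0.6},
    {"x": 16.8,"y": -10,"z": 0,"twist": 0,"gripper": 0.6},
    {"x": 0,"y": 0,"z": 0,"twist": 0,"gripper": 0.6},
    {"x": 0,"y": 0,"z": 0,"twist": 0,"gripper": 0.6},
  ],
)

```text
time: 30.62
position: [0.5648, -0.0581, 0.2131]
tcp_rot: [-3.141, 0.001, 0.38]
ft_force: [0.1, -0.2, 0.1]
finger_gap: 0.0514
```

```bash

python3 - <<'E'
from h import *
w=cam('wrist');u,v=proj(w,[.535,.0177,.086]);print(u,v);u,v=int(u),int(v)
save(w,'w24.png',(u-30,max(v-30,0),u+30,v+30),10)
t=cam('top');save(t,'t24.png',(360,210,430,270),8)
E
```

```text
322.3665284348366 103.87082083601874
```

View pics/w24.png

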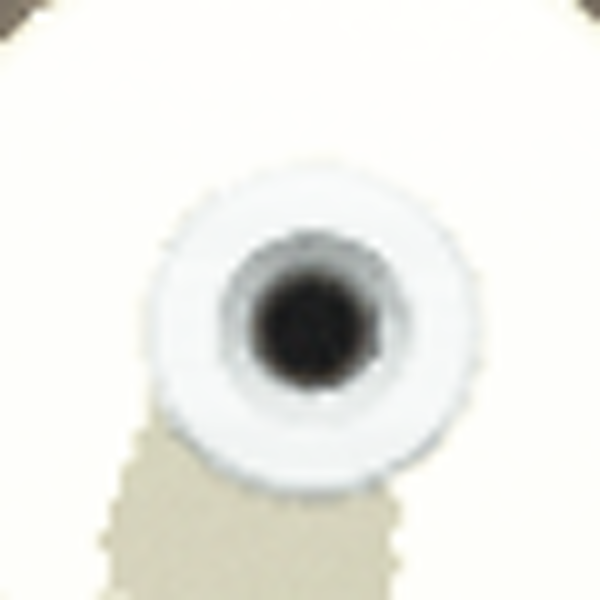

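View pics/t24.png

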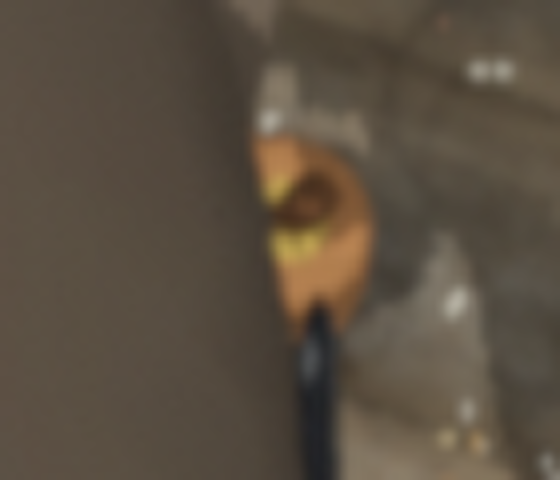

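```bash

python3 - <<'E'
from h import *
w=cam('wrist');u,v=323,106
d=w['depth'];C=-w['R'].T@w['t']
for du,dv in((0,0),(1,0),(-1,0),(0,1),(0,2),(0,-1),(12,0),(-12,0)):
    o,r=ray(w,u+du,v+dv); c=w['R']@r; print(du,dv,(o+r*d[v+dv,u+du]/c[2]).round(4))
E
```

```text
0 0 [0.5369 0.0157 0.0199]
1 0 [0.5379 0.0161 0.02  ]
-1 0 [0.5359 0.0153 0.0226]
0 1 [0.5373 0.0146 0.0189]
0 2 [0.5377 0.0136 0.0199]
0 -1 [0.5365 0.0167 0.0214]
12 0 [0.5462 0.0198 0.0865]
-12 0 [0.5265 0.0119 0.0873]
```

```bash
python3 -c "
from h import *
print(ticket.job_done())"
```

```text
the job is handed in; nothing more can be done
None
```

The job is done and handed in at about 31 s of the 67 s allowed.

**What I did:** I stood the wide punch in the block socket. I then pushed the rod down through it until the collar rested on the head (about 20 N, at the expected height). Finally I drew the rod out and put it back in its stand, where the collar contacted at the same height as at the pick-up.

**Last checks:**
- **Core:** wrist depth puts its top at about z = 0.020 m, roughly 6 mm below the cutting edge at 0.026 m.
- **Wide punch:** it stands upright in the block, with its head at about 0.086 m as expected.
- **Rod:** it is upright and fully home in the stand.
- **Bystanders:** the slim punch and both orange look-alikes stand where they were.
- **Gripper:** open and clear of everything.

**What disagreed:**
- The top and side cameras differed by about 4–6 mm in y at first, so I worked from the wrist camera and contact forces.
- My first rough position for the rod was about 12 mm off, and I corrected it before gripping.
- The punch was gripped by its head rather than its shank, judging by the finger gap. It leaned about 2–3° in the jaws but seated flat.

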